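# Restock the laundry soap dispenser and latch its gate

### The job

Restock the guest-laundry soap dispenser: stack all the soap cartons lying on the counter flat and squarely, one on another, into a single column on the dispenser's black pad, long sides along the pad's long side, and set the steel follower weight flat on top, handle up, with its fork around the upright guide rail. Only then push the sliding gate by its tab all the way shut, until the brass spring catch snaps back behind it. Leave the bottle and the can where they are.

Things in the scene. Friction and masses are not known exactly. Their poses are not given: they have to be found in the camera images.
- dispenser: soap dispenser with its hood off, fixed to the counter: white base plate 221 x 262 mm, 12 mm thick, spanning x -102 to 119 mm and y -191 to 71 mm in its own frame. Origin on the counter under the centre of the black pad; z up. Its yaw and place vary. The guide rail stands on its -x side, the gate runs along its +x side and closes in its +y direction. A fixed black catch housing (x 101 to 117, y -12 to 24, up to 56 mm high) backs the catch
- pad (a point): centre of the top of the black rubber pad (92 mm along the dispenser's x, 62 mm along its y), 20 mm above the counter; the column stands here
- rail (a point): top centre of the upright steel flat-bar guide rail, 30 x 10 mm (dispenser x, y) in section, centred 79 mm from the column's centre on the dispenser's -x side; its top is 262 mm above the counter
- gate (a joint): travel of the sliding gate in m along the dispenser's +y: 0 = fully open, 0.082 = hard stop. The gate panel (aluminium, 70 mm long, 6 mm thick, top 76 mm high) runs at dispenser x = +63 mm, centred at dispenser y = -80 mm + travel. It stays where it is left; sliding friction about 5 N, rising to about 10 N from travel 0.058 where a pin on the panel pushes the catch aside; the catch snaps back behind the pin at about 0.0775
- catch (a joint): brass spring catch in m: 0 = sprung out, up to about 0.005 while the gate's pin pushes it aside; it returns to 0 by itself once the pin has passed (gate beyond 0.0775)
- gate_tab (a point): top centre of the gate's upright black tab (24 mm along dispenser x, 10 mm along dispenser y, from 20 to 95 mm above the counter); moves with the gate, 90 mm behind the panel's centre. Push on its -y side towards the dispenser's +y
- follower: steel follower weight 0.25 kg: plate 90 x 60 x 8 mm (own x, y, z) with a black bar handle 50 x 14 mm (along x, y) on its middle from 8 to 38 mm above the underside. Origin at the centre of the plate's underside, z up. Two prongs, 8 mm wide and 8 mm thick, stick out from the plate to own x = -115 mm; the slot between them is 18 mm wide. Lies on the counter turned any way
- fork (a point): point in the fork's slot, 79 mm along the follower's -x from its origin, at underside height; on the rail's axis when the follower is seated
- bottle: bystander: bottle 72 mm wide, 190 mm tall; origin at the centre of its underside
- can: bystander: can 60 mm wide, 110 mm tall; origin at the centre of its underside
- carton1: soap carton 90 x 60 x 30 mm (own x, y, z), closed, about 0.15 kg, one of up to six alike; origin at its centre; either face may be up
- carton2: soap carton 90 x 60 x 30 mm (own x, y, z), closed, about 0.15 kg, one of up to six alike; origin at its centre; either face may be up
- carton3: soap carton 90 x 60 x 30 mm (own x, y, z), closed, about 0.15 kg, one of up to six alike; origin at its centre; either face may be up
- carton4: soap carton 90 x 60 x 30 mm (own x, y, z), closed, about 0.15 kg, one of up to six alike; origin at its centre; either face may be up
- carton5: soap carton 90 x 60 x 30 mm (own x, y, z), closed, about 0.15 kg, one of up to six alike; origin at its centre; either face may be up
- carton6: soap carton 90 x 60 x 30 mm (own x, y, z), closed, about 0.15 kg, one of up to six alike; origin at its centre; either face may be up
There are look-alikes about, which are no part of the job. Of the things like the follower, leave any that is brown; of the rest the smaller one is meant. What is shaped like the carton3 but green is not meant.

How it is judged:
By the outcome, as a careful person would: the job done as asked, in the order asked, and still so for the second after the job is handed in, with the robot touching nothing.
Of carton1, carton2, carton3, carton4, carton5, carton6 only 4 to 6 are there at a start; the rules pass over those that are not, and their reading is None.
At some moment in a run one of follower may be knocked a few centimetres aside while the robot is not near it.
Once in a run the grip may slacken for a moment while it holds something.
It also fails if it takes over 210 s, if anything falls off the work surface, if the arm or the gripper's body presses on something with over 40 N, if the wrist force passes 120 N, or if a joint passes its speed limit or range.

### The arm

A 6-joint arm with a two-finger parallel gripper is mounted at the origin on the work surface. World frame = base frame: x ahead of the robot, y to its left, z up, the work surface at z = 0. Lengths are in m, angles in rad, forces in N, time in s.
With the tool pointing down it reaches from about 0.35 to 0.95 m from the base axis. Payload 17.4 kg.
Tool frame: the origin (TCP) lies between the finger pads; the fingertips stand 11 mm ahead of it and the grasp point (between the pads) lies 8 mm behind it; z points along the fingers, y is the line along which they close (so a half turn about z gives the same grasp; the last joint's range is limited). The gripper opens to 93 mm and grips with 3 to 60 N. Pads are 15 mm wide; open, the fingers measure 128 mm over their backs; the gripper's body (75 mm by 188 mm) begins 65 mm behind the grasp point.
Start: joints at [-1.333, 0.116, 1.442, -0, 1.584, -0.038], TCP at [0.184, -0.649, 0.23] pointing down, gripper open.
Joint ranges: [-2.83, 2.83], [-0.83, 2.19], [0.07, 2.5], [-1.14, 4.28], [0.01, 3], [-2.97, 2.97]. Speed limits (rad/s): [1.89, 1.89, 2.22, 3.14, 3.14, 3.14].

### API

Orientations are given as a unit quaternion [w, x, y, z].
In Python, from cell import robot gives the robot as it stands.
- The arm moves only by the tool arm_command, never from a script. Its argument "series" is text: rows parted by semicolons, each of 5 numbers parted by spaces: the gripper command: -1 is shut, 1 is fully open, values between are in proportion, then the shift along the tool's x, y, z normalised to -1 to 1, where 1 is 0.5 m, then the turn about the tool's z normalised to -1 to 1, where 1 is 30 degrees. A call has 1 to 5 rows; each row is the pose to reach, as a shift and turn from the pose commanded when the call began, along the tool's axes at that moment; what a row does not reach only later rows make up. A row lasts 1/12 s, in which the tool goes at most 41.7 mm and 7.16 degrees, less where a joint would pass 70% of its speed; a pose out of reach is approached as far as the arm can. A call with a number of a shift or a turn outside -1 to 1 is refused whole. A call with a gripper value outside its range is refused whole. The fingers move at their own pace and stop on an object; "squeeze" is the grip in N (left out, the last holds). Time passes only in rows, so rows that repeat a pose let the fingers close. It gives the time, the measured TCP pose, the force, the opening and the grip force at its end, in the units of the state.
- robot.observe(): the state, without advancing time (a new reading comes with each control period).
- robot.read_camera(name): name is "scene" or "top"; returns (picture, depth): 400x640x3 uint8, red, green, blue; 400x640 float32, m along the optical axis (not along the pixel's ray), 0 where there is no reading.
- robot.calibration(name): a dict with "fx", "fy", "cx", "cy" (pixels), "rvec" (rotation vector, rad) and "tvec" (3), from world to camera coordinates, as OpenCV has them. Camera axes: x right, y down, z forward; pixel columns grow to the right and rows downward; lengths in m; the calibration is good to about 2 mm. A picture is of the moment at which its call begins. calibration takes no time and is no camera call.
- robot.sign_off(): hands the job in; it is judged then, once.
The state is a dict: "t": time; "joints": joint angles; "joint_velocities": joint speeds; "tau": joint torques, N m; "ee_pos": TCP position; "orientation": TCP orientation; "force": force on the tool from outside, world axes, zero at the start; "torque": the same for the moment, N m; "width": finger opening in m; "grip_force": force on a finger pad.
Only numpy, scipy, OpenCV 4.12 (cv2) and the standard library are available. Lean on these libraries where they do the work, as an engineer would, in place of code of your own. Each camera call takes 0.05 s, during which the arm holds its last target. There are 200 camera calls.

## Working session

There is one attempt and no reset: what is moved stays moved. The work goes in short steps, Python scripts to look and compute and a tool call to move; the robot and the scene stay as the last step left them, time stands still between calls to the robot, and variables do not carry over. Pictures are saved under pics/ and viewed, at most 14 in all, crops included, and the job is handed in when it is done.

Besides the shell and the picture viewer there is one more tool, called as name(argument=value, ...) on one line, values as JSON. arm_command: Moves the arm, as the interface text tells. Its arguments: {"type":"object","properties":{"series":{"type":"string"},"squeeze":{"type":"number"}},"required":["series"]}

```bash
ls; mkdir -p pics; cat > h.py <<'E'
import numpy as np, cv2
from cell import robot
from scipy.spatial.transform import Rotation as R
def cam(n):
    im,d=robot.read_camera(n); return im,d
def world(n,d):
    c=robot.calibration(n); v,u=np.mgrid[0:400,0:640]
    P=np.stack([(u-c['cx'])/c['fx']*d,(v-c['cy'])/c['fy']*d,d],-1)
    M=cv2.Rodrigues(np.array(c['rvec'],float))[0]; return (P-np.array(c['tvec']).ravel())@M
def save(im,f): cv2.imwrite('pics/'+f,im[:,:,::-1])
E
python3 - <<'E'
from h import *
for n in ('scene','top'):
    im,d=cam(n); save(im,n+'0.png'); np.savez(n+'0.npz',im=im,d=d); print(robot.calibration(n))
print(robot.observe())
E
```

```text
pics
{'fx': 362.30917349852257, 'fy': 362.30917349852257, 'cx': 320.0104648901359, 'cy': 200.65293247619348, 'rvec': array([ 2.37220572,  1.02700897, -0.29212355]), 'tvec': array([-0.27632344, -0.21180422,  1.44613614])}
{'fx': 512.6710788134267, 'fy': 512.6710788134267, 'cx': 317.0929314483854, 'cy': 203.5761771927767, 'rvec': array([ 2.14026072, -2.12844806,  0.20431388]), 'tvec': array([-0.07146652,  0.44385544,  1.88120446])}
{'t': 0.1, 'joints': array([-1.33282096e+00,  1.16464430e-01,  1.44218198e+00, -2.90603047e-06,
        1.58396426e+00, -3.77655930e-02]), 'joint_velocities': array([ 1.86137200e-04,  2.15348978e-04, -2.13134737e-03, -6.84373205e-04,
        8.05887027e-05,  2.38481142e-04]), 'tau': array([ 1.17976422e-03, -7.22896814e+01, -6.23865080e+01,  7.82690523e-02,
        2.27149192e-02, -8.39891050e-05]), 'ee_pos': array([ 0.18375216, -0.64934784,  0.22897142]), 'orientation': array([-5.06312613e-04,  9.90510785e-01,  1.37434080e-01, -5.23145605e-05]), 'force': array([ 0.18222611,  0.18326592, -0.47621035]), 'torque': array([-0.01763217,  0.00020603,  0.00564795]), 'grip_force': 0.0, 'width': 0.0931726311614667}
```

View pics/scene0.png

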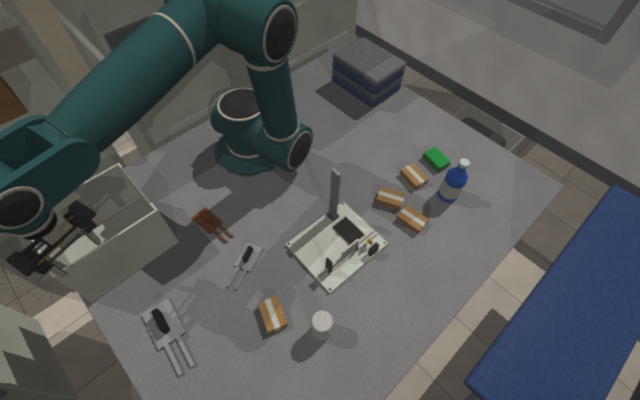

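View pics/top0.png

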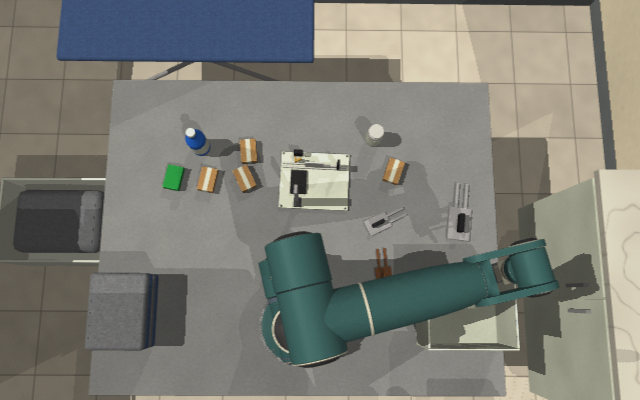

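The scene shows the dispenser at about (338,245). The orange cartons are at (415,175), (391,198), (411,218) and (272,315). The green look-alike is at (437,158), the bottle at (453,185) and the can at (322,325).

There are three follower-like things in the top view: brown (383,265), large grey (460,222) and small grey (380,222). The small grey one fits, since it isn't brown and is the smaller of the rest. I'll confirm it in a crop.

```bash
cat >> h.py <<'E'
def rects(im,d,n,lo,hi,col=None,minpts=40):
    W=world(n,d); m=(d>0)&(W[...,2]>lo)&(W[...,2]<hi)
    if col is not None: m&=col
    m&=(W[...,0]>0.2)&(W[...,0]<1.1)&(abs(W[...,1])<0.9)
    k,l,s,c=cv2.connectedComponentsWithStats(m.astype(np.uint8),connectivity=4)
    out=[]
    for i in range(1,k):
        if s[i,4]<minpts: continue
        P=W[l==i]; r=cv2.minAreaRect((P[:,:2]*1000).astype(np.float32))
        (x,y),(w,h),a=r
        if w<h: a-=90; w,h=h,w
        out.append((c[i].round(),s[i,4],round(float(np.median(P[:,2])),4),round(float(P[:,2].max()),4),(round(x),round(y)),(round(w),round(h)),round(((a+90)%180)-90,1)))
    return out
def orange(im):
    h=cv2.cvtColor(im,cv2.COLOR_RGB2HSV); return (h[...,0]>5)&(h[...,0]<28)&(h[...,1]>60)
E
python3 - <<'E'
from h import *
for n in ('top','scene'):
    z=np.load(n+'0.npz'); im,d=z['im'],z['d']; print(n)
    for lo,hi in ((.02,.12),(.005,.017),(.15,.3)): 
        print(lo)
        for o in rects(im,d,n,lo,hi): print(*o)
z=np.load('top0.npz');im=z['im']
a=cv2.resize(im[120:290,150:480],None,fx=2.4,fy=2.4,interpolation=cv2.INTER_CUBIC); save(a,'crop1.png')
z=np.load('scene0.npz');im=z['im']
a=cv2.resize(im[140:390,140:480],None,fx=2.3,fy=2.3,interpolation=cv2.INTER_CUBIC); save(a,'crop2.png')
E
```

```text
top
0.02
[375. 135.] 293 0.1049 0.1193 (705, -285) (61, 55) 10.2
[201. 147.] 196 0.0769 0.1196 (656, 368) (71, 35) -50.2
[248. 150.] 359 0.0294 0.0424 (652, 196) (91, 61) 5.5
[298. 155.] 101 0.0509 0.0626 (625, 9) (63, 38) -22.6
[394. 170.] 363 0.0301 0.0453 (577, -362) (93, 60) -19.8
[324. 165.] 203 0.0449 0.1065 (593, -100) (154, 35) 80.6
[173. 177.] 375 0.0294 0.0456 (546, 478) (92, 64) -10.5
[244. 178.] 367 0.0295 0.0448 (545, 207) (93, 60) 25.8
[207. 179.] 370 0.0299 0.0437 (539, 348) (92, 62) -10.6
[298. 202.] 51 0.0283 0.1153 (453, 5) (37, 27) 0.8
[461. 222.] 136 0.0496 0.0631 (376, -609) (70, 30) -17.9
[378. 223.] 55 0.0375 0.0508 (374, -299) (50, 14) -66.1
0.005
[288. 157.] 114 0.0118 0.017 (637, 46) (53, 51) 0.6
[320. 160.] 444 0.0114 0.017 (621, -65) (265, 72) -83.9
[286. 190.] 358 0.0118 0.017 (514, 48) (162, 58) 1.0
[326. 190.] 1360 0.0114 0.017 (513, -90) (219, 176) 88.1
[457. 192.] 49 0.0108 0.016 (498, -608) (74, 17) -8.8
[466. 193.] 55 0.0106 0.017 (496, -645) (64, 28) -24.7
[459. 222.] 467 0.0115 0.017 (390, -609) (156, 93) -9.1
[384. 216.] 47 0.0103 0.0167 (406, -3
[... 928 characters left out ...]
 (376, -603) (70, 20) -7.5
[322. 325.] 535 0.1101 0.118 (708, -284) (58, 57) 4.2
0.005
[435. 166.] 53 0.0103 0.0163 (557, 459) (86, 34) 17.4
[408. 181.] 51 0.0123 0.0165 (536, 325) (94, 16) -2.9
[330. 248.] 3315 0.0132 0.017 (539, -50) (269, 224) 88.0
[219. 231.] 158 0.0091 0.0143 (242, -310) (84, 59) 1.8
[380. 241.] 127 0.013 0.0167 (631, 53) (48, 45) -0.3
[246. 262.] 512 0.0095 0.0158 (388, -326) (162, 65) -64.4
[168. 332.] 1332 0.0124 0.017 (421, -610) (226, 86) -6.2
0.15
[290. 139.] 1304 0.2056 0.2999 (230, 48) (172, 60) 90.0
[463. 165.] 142 0.1855 0.1942 (672, 385) (31, 31) -7.7
[335. 182.] 233 0.2177 0.2666 (455, 11) (32, 13) -2.6
[ 59. 271.] 119 0.2533 0.2818 (207, -698) (16, 7) -69.1
```

View pics/crop1.png

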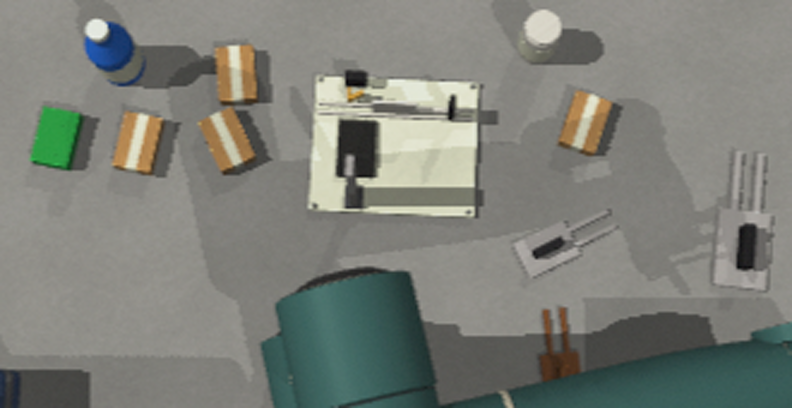

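View pics/crop2.png

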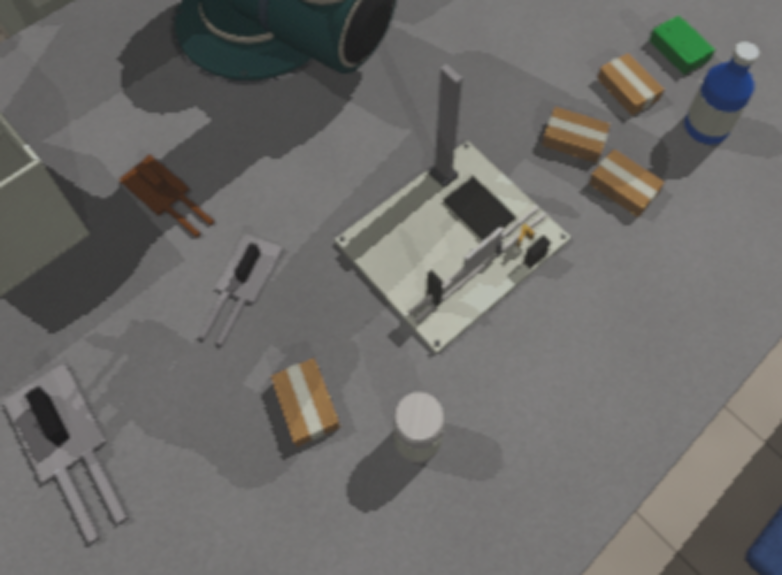

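The crops confirm it: the small grey follower is at top-view (378,223), and its prongs point toward -y/+x. The large grey one (460,222) and the brown one (383,265) stay put, as does the green box (173,177). Four cartons are present. The two cameras disagree by about 5 mm in y, so I'll settle that with a held carton.

```bash
cat >> h.py <<'E'
def yaw(q):
    x=R.from_quat(np.roll(q,-1)).as_matrix()[:,0]; return np.degrees(np.arctan2(x[1],x[0]))
def plan(*tg):
    """targets (x,y,z[mm],yaw deg): print rows in tool axes, each piece one call"""
    o=robot.observe(); p=np.array(o['ee_pos'])*1000; a=yaw(o['orientation'])
    print('now',p.round(1),'yaw',round(a,1),'w',round(o['width']*1000,1),'F',np.round(o['force'],1),'grip',round(o['grip_force'],1),'t',round(o['t'],1))
    for t in tg:
        t=np.array(t,float); da=-((t[3]-a+90)%180-90); dp=t[:3]-p
        n=int(max(1,np.ceil(np.linalg.norm(dp)/200),np.ceil(abs(da)/30-1e-6)))
        print(' to',t)
        for i in range(n):
            c,s=np.cos(np.radians(a)),np.sin(np.radians(a)); v=dp/n
            tool=np.array([c*v[0]+s*v[1],s*v[0]-c*v[1],-v[2]])/500
            print('   ',tool.round(3),round(da/n/30,3),'rows',int(max(np.ceil(np.linalg.norm(v)/41.7),np.ceil(abs(da/n)/7.16))))
            a-=da/n
        p=t[:3]
E
python3 - <<'E'
from h import *
for n in ('top','scene'):
    z=np.load(n+'0.npz'); im,d=z['im'],z['d']; W=world(n,d)
    h=cv2.cvtColor(im,cv2.COLOR_RGB2HSV); mm=lambda lo,hi:(d>0)&(W[...,2]>lo)&(W[...,2]<hi)&(W[...,0]>.4)&(W[...,0]<.72)&(abs(W[...,1]+.06)<.18)
    r=cv2.minAreaRect((W[mm(.004,.11)][:,:2]*1000).astype(np.float32)); print(n,'base',np.round(r[0]),np.round(r[1]),r[2])
    pad=mm(.012,.03)&(h[...,2]<70)&(abs(W[...,0]-.535)<.055)&(abs(W[...,1]-.008)<.05)
    P=W[pad]; r=cv2.minAreaRect((P[:,:2]*1000).astype(np.float32)); print(n,'pad',np.round(r[0]),np.round(r[1]),r[2],pad.sum(),P.mean(0))
    rl=mm(.245,.29); print('rail',W[rl].mean(0),rl.sum())
plan((577,-359,140,-20),(577,-359,16,-20))
E
```

```text
top base [560. -60.] [318. 361.] 0.3547581136226654
top pad [532.   4.] [58. 91.] 87.22665405273438 284 [0.5367266  0.00202092 0.02016331]
rail [0.45408082 0.00541302 0.26020814] 33
scene base [560. -60.] [319. 359.] 0.17731770873069763
scene pad [533.   4.] [58. 88.] 86.86651611328125 393 [0.53221063 0.00361633 0.02097547]
rail [0.45582855 0.00888173 0.25835533] 65
now [ 183.8 -649.3  229. ] yaw 15.8 w 93.2 F [ 0.2  0.2 -0.5] grip 0.0 t 0.1
 to [ 577. -359.  140.  -20.]
    [ 0.305 -0.115  0.059] 0.398 rows 4
    [ 0.275 -0.175  0.059] 0.398 rows 4
    [ 0.232 -0.228  0.059] 0.398 rows 4
 to [ 577. -359.   16.  -20.]
    [ 0.    -0.     0.248] -0.0 rows 3
```

arm_command(series="1 0.305 -0.115 0.06 0.4;1 0.305 -0.115 0.06 0.4;1 0.305 -0.115 0.06 0.4;1 0.305 -0.115 0.06 0.4;1 0.305 -0.115 0.06 0.4", squeeze=30)

```text
t: 0.52
ee_pos: [0.319, -0.5487, 0.1979]
orientation: [-0.001, 0.999, 0.035, 0.0]
force: [0.5, 0.5, -0.3]
width: 0.093
grip_force: 0.0
```

arm_command(series="1 0.275 -0.175 0.06 0.4;1 0.275 -0.175 0.06 0.4;1 0.275 -0.175 0.06 0.4;1 0.275 -0.175 0.06 0.4;1 0.275 -0.175 0.06 0.4")

```text
t: 0.93
ee_pos: [0.4501, -0.4522, 0.1677]
orientation: [-0.001, 0.998, -0.07, -0.0]
force: [-0.0, 0.7, -0.6]
width: 0.0932
grip_force: 0.0
```

arm_command(series="1 0.232 -0.228 0.06 0.4;1 0.232 -0.228 0.06 0.4;1 0.232 -0.228 0.06 0.4;1 0.232 -0.228 0.06 0.4;1 0.232 -0.228 0.06 0.4")

```text
t: 1.35
ee_pos: [0.581, -0.3557, 0.1373]
orientation: [-0.001, 0.985, -0.173, -0.001]
force: [0.2, 0.2, 0.3]
width: 0.0933
grip_force: 0.0
```

```bash
python3 - <<'E'
from h import *
im,d=cam('top'); save(im,'top1.png')
im2,d2=cam('scene')
for n,i,dd in (('top',im,d),('scene',im2,d2)):
    print(n)
    for o in rects(i,dd,n,.02,.045,orange(i)): print(*o)
plan((577,-359.5,15,-20))
E
```

```text
top
[253. 150.] 139 0.0303 0.0438 (653, 178) (91, 24) 6.9
[243. 151.] 128 0.0295 0.0398 (649, 215) (91, 21) 5.8
[249. 176.] 145 0.0295 0.0415 (553, 191) (93, 23) 25.6
[202. 178.] 129 0.0303 0.0406 (543, 367) (91, 23) -10.4
[212. 180.] 155 0.0296 0.0413 (536, 329) (91, 26) -10.2
[240. 180.] 128 0.0302 0.0416 (536, 225) (89, 21) 25.5
scene
[419. 172.] 116 0.031 0.0358 (544, 372) (90, 23) -11.4
[410. 177.] 149 0.0301 0.0368 (534, 334) (93, 26) -13.2
[392. 192.] 122 0.0311 0.0372 (537, 229) (88, 26) 24.5
[390. 201.] 171 0.0307 0.0364 (553, 195) (89, 26) 25.7
[416. 213.] 144 0.0308 0.036 (652, 219) (88, 25) 6.6
[410. 221.] 182 0.0304 0.0373 (655, 181) (89, 24) 5.4
[279. 312.] 211 0.0314 0.0358 (588, -342) (80, 22) -20.1
[267. 318.] 200 0.0314 0.0366 (575, -377) (80, 20) -19.8
now [ 577.9 -358.9  138.6] yaw -20.1 w 93.0 F [-0.1 -1.  -0.7] grip 0.0 t 1.4
 to [ 577.  -359.5   15.   -20. ]
    [-0.001  0.002  0.247] -0.002 rows 3
```

View pics/top1.png

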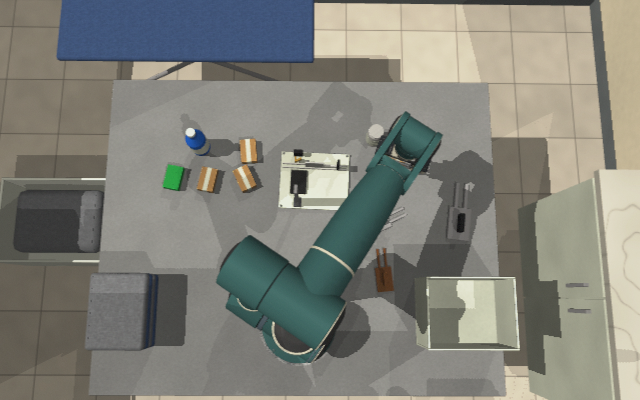

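The arm is now over the fourth carton at about (400,150), and the previously hidden counter areas hold no more cartons. So there are four. Descending to grip.

arm_command(series="1 0 0.002 0.1 0;1 0 0.002 0.17 0;1 0 0.002 0.22 0;1 0 0.002 0.247 0;1 0 0.002 0.247 0")

```text
t: 1.87
ee_pos: [0.5755, -0.3614, 0.014]
orientation: [-0.0, 0.984, -0.176, -0.001]
force: [-0.2, 0.8, 0.2]
width: 0.0932
grip_force: 0.0
```

arm_command(series="-1 0 0 0 0;-1 0 0 0 0;-1 0 0 0 0;-1 0 0 0 0;-1 0 0 0 0")

```text
t: 2.28
ee_pos: [0.5773, -0.3611, 0.0171]
orientation: [0.0, 0.985, -0.175, 0.001]
force: [1.4, 0.4, 1.7]
width: 0.0641
grip_force: 0.7
```

arm_command(series="-1 0 0 0 0;-1 0 0 0 0;-1 0 0 0 0;-1 0 0 0 0;-1 0 0 0 0")

```text
t: 2.7
ee_pos: [0.5773, -0.3609, 0.0169]
orientation: [0.0, 0.985, -0.175, 0.0]
force: [-1.4, 2.3, 5.7]
width: 0.0596
grip_force: 30.0
```

arm_command(series="-1 0 0 -0.05 0;-1 0 0 -0.1 0;-1 0 0 -0.15 0;-1 0 0 -0.2 0;-1 0 0 -0.25 0")

```text
t: 3.12
ee_pos: [0.5767, -0.3607, 0.142]
orientation: [-0.0, 0.985, -0.175, -0.0]
force: [-0.6, -0.8, -2.3]
width: 0.0599
grip_force: 30.0
```

```bash
python3 - <<'E'
from h import *
plan((535,5,130,-2.5))
E
```

```text
now [ 576.7 -360.7  142. ] yaw -20.2 w 59.9 F [-0.6 -0.8 -2.3] grip 30.0 t 3.1
 to [535.    5.  130.   -2.5]
    [-0.165 -0.329  0.012] -0.295 rows 5
    [-0.113 -0.35   0.012] -0.295 rows 5
```

```bash
python3 - <<'E'
from h import *
o=robot.observe(); print(o['joints'].round(3))
im,d=cam('top'); W=world('top',d)
a=np.arctan2(o['ee_pos'][1],o['ee_pos'][0]); r=W[...,0]*np.cos(a)+W[...,1]*np.sin(a); s=-W[...,0]*np.sin(a)+W[...,1]*np.cos(a)
for R0 in range(300,850,40):
    m=(d>0)&(abs(r-R0/1000)<.02)&(W[...,2]>.2)
    if m.sum(): print(R0,W[m][:,2].max().round(3),(s[m].min()*1000).round(),(s[m].max()*1000).round())
E
```

```text
[-0.596  0.163  1.532 -0.     1.447  1.327]
300 0.604 -638.0 80.0
340 0.589 -655.0 78.0
380 0.579 -639.0 257.0
420 0.565 -611.0 73.0
460 0.551 -588.0 71.0
500 0.536 -563.0 71.0
540 0.52 -536.0 71.0
580 0.506 -66.0 69.0
620 0.501 -68.0 82.0
660 0.497 -100.0 91.0
700 0.493 -99.0 94.0
740 0.475 -68.0 63.0
```

arm_command(series="-1 -0.16 -0.33 -0.05 -0.3;-1 -0.16 -0.33 -0.05 -0.3;-1 -0.16 -0.33 -0.05 -0.3;-1 -0.16 -0.33 -0.05 -0.3;-1 -0.16 -0.33 -0.05 -0.3")

```text
t: 3.58
ee_pos: [0.5583, -0.1747, 0.1666]
orientation: [-0.0, 0.995, -0.097, 0.0]
force: [0.6, -0.5, -1.7]
width: 0.06
grip_force: 30.0
```

```bash
python3 - <<'E'
from h import *
print(robot.observe()['joints'].round(4)); plan((533,5,180,-2.5))
E
```

```text
[-3.4730e-01 -5.5900e-02  1.7196e+00  7.0000e-04  1.4777e+00  1.4173e+00]
now [ 558.3 -174.7  166.6] yaw -11.1 w 60.0 F [ 0.6 -0.5 -1.7] grip 30.0 t 3.6
 to [533.    5.  180.   -2.5]
    [-0.119 -0.343 -0.027] -0.287 rows 5
```

arm_command(series="-1 -0.119 -0.343 -0.027 -0.287;-1 -0.119 -0.343 -0.027 -0.287;-1 -0.119 -0.343 -0.027 -0.287;-1 -0.119 -0.343 -0.027 -0.287;-1 -0.119 -0.343 -0.027 -0.287")

```text
t: 4.0
ee_pos: [0.5329, 0.0053, 0.18]
orientation: [-0.0, 1.0, -0.021, 0.0]
force: [0.5, -1.0, -2.5]
width: 0.0595
grip_force: 30.0
```

arm_command(series="-1 0 0 0 0;-1 0 0 0 0")

```text
t: 4.17
ee_pos: [0.5337, 0.0021, 0.1795]
orientation: [0.0, 1.0, -0.022, 0.0]
force: [1.1, 0.1, -0.8]
width: 0.0597
grip_force: 30.0
```

```bash
python3 - <<'E'
from h import *
from scipy.optimize import least_squares
o=robot.observe(); q=o['joints']
D=[(.116464,1.442182,np.hypot(.183752,.649348),.228971),(.163,1.532,np.hypot(.5767,.3607),.142),(-.0559,1.7196,np.hypot(.5583,.1747),.1666),(q[1],q[2],np.hypot(*o['ee_pos'][:2]),o['ee_pos'][2])]
f=lambda p:np.ravel([(p[0]+p[1]*np.sin(a)+p[2]*np.sin(a+b)+p[4]*np.cos(a+b)-r,p[3]+p[1]*np.cos(a)+p[2]*np.cos(a+b)-p[4]*np.sin(a+b)-z) for a,b,r,z in D])
s=least_squares(f,[.1,.6,.6,.0,.0]); print(s.x,abs(s.fun).max(),q.round(3))
g=lambda t:[(s.x[0]+s.x[1]*np.sin(t[0])+s.x[2]*np.sin(t[1])+s.x[4]*np.cos(t[1]))-.533,s.x[3]+s.x[1]*np.cos(t[0])+s.x[2]*np.cos(t[1])-s.x[4]*np.sin(t[1])-.035]
print('tilt at place',np.degrees(least_squares(g,[0,2]).x))
c=robot.calibration('top')
for n in('top','scene'):
    im,d=cam(n); save(im,n+'2.png')
    for r in rects(im,d,n,.14,.25,orange(im),25): print(n,*r)
plan((533,5,35,-2.5))
im=cv2.imread('pics/scene2.png'); cv2.imwrite('pics/crop3.png',cv2.resize(im[100:300,230:490],None,fx=3,fy=3))
E
```

```text
[-0.0009959   0.45815146  0.62166482 -0.15302393  0.08057101] 8.966043808208979e-05 [-0.044 -0.177  1.809 -0.     1.509  1.57 ]
tilt at place [ -4.0328378  108.02636067]
top [293. 178.] 52 0.1931 0.1999 (507, 19) (32, 18) 1.0
top [303. 179.] 56 0.1931 0.2049 (504, -19) (31, 21) -6.3
scene [362. 205.] 95 0.1935 0.1988 (557, 19) (43, 21) -7.7
scene [352. 214.] 135 0.1918 0.1983 (558, -19) (37, 24) -0.9
now [533.9   0.8 179.3] yaw -2.6 w 59.7 F [ 0.9 -1.5 -2. ] grip 30.0 t 4.3
 to [533.    5.   35.   -2.5]
    [-0.002 -0.008  0.289] -0.003 rows 4
```

View pics/crop3.png

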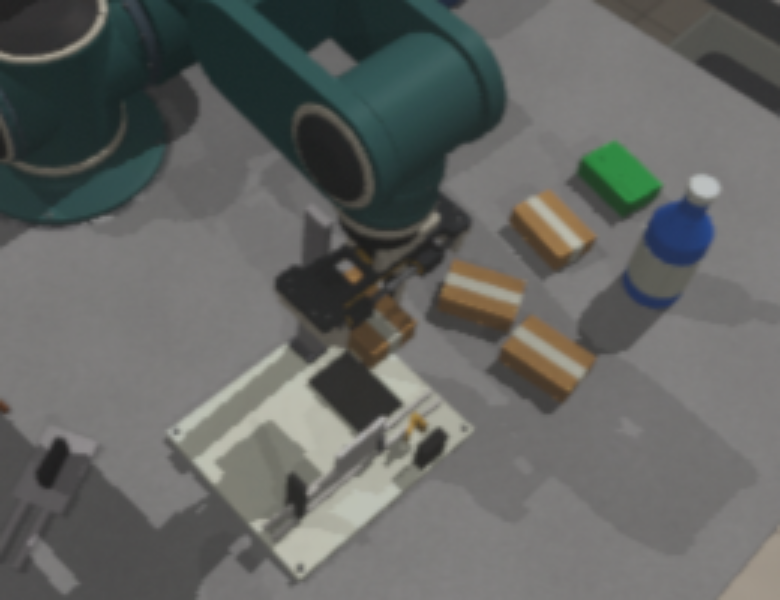

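The carton sits squarely in the gripper over the pad. Both cameras put it within about 1 mm of the TCP in y. Before lowering I'll check the forearm's clearance over the rail.

```bash
python3 - <<'E'
from h import *
im,d=cam('scene'); W=world('scene',d)
h=cv2.cvtColor(im,cv2.COLOR_RGB2HSV); teal=(h[...,0]>75)&(h[...,0]<105)&(h[...,1]>60)
for x in range(400,640,20):
    m=teal&(d>0)&(abs(W[...,0]-x/1000)<.01)&(abs(W[...,1])<.13)&(W[...,2]>.2)
    if m.sum()>3: z=W[m]; i=z[:,2].argmin(); print(x,z[i].round(3),z[:,2].max().round(3))
plan((533.5,4,35,-2.5))
E
```

```text
400 [ 0.41  -0.059  0.432] 0.536
420 [ 0.428 -0.059  0.432] 0.53
440 [0.444 0.056 0.428] 0.529
460 [ 0.463 -0.061  0.429] 0.529
480 [ 0.486 -0.063  0.428] 0.529
500 [ 0.492 -0.063  0.426] 0.528
520 [0.51  0.017 0.513] 0.528
540 [ 0.543 -0.042  0.389] 0.528
560 [ 0.551 -0.039  0.386] 0.524
580 [ 0.57  -0.024  0.386] 0.514
now [5.339e+02 5.000e-01 1.793e+02] yaw -2.6 w 59.9 F [-0.4 -0.7 -1.9] grip 30.0 t 4.3
 to [533.5   4.   35.   -2.5]
    [-0.001 -0.007  0.289] -0.005 rows 4
```

arm_command(series="-1 -0.001 -0.007 0.07 0;-1 -0.001 -0.007 0.14 0;-1 -0.001 -0.007 0.2 0;-1 -0.001 -0.007 0.24 0;-1 -0.001 -0.007 0.24 0")

```text
t: 4.73
ee_pos: [0.5313, 0.004, 0.0549]
orientation: [-0.0, 1.0, -0.023, -0.003]
force: [-0.2, -1.7, -2.0]
width: 0.0596
grip_force: 30.0
```

arm_command(series="-1 0 0 0 0;-1 0 0 0 0;-1 0 0 0 0;-1 0 0 0 0")

```text
t: 5.07
ee_pos: [0.5343, 0.0047, 0.0613]
orientation: [0.0, 1.0, -0.023, 0.001]
force: [-0.1, 0.5, -1.5]
width: 0.0599
grip_force: 30.0
```

```bash
python3 - <<'E'
from h import *
plan((533.5,4,37,-2.5))
E
```

```text
now [534.3   4.7  61.3] yaw -2.6 w 59.9 F [-0.1  0.5 -1.5] grip 30.0 t 5.1
 to [533.5   4.   37.   -2.5]
    [-0.002  0.002  0.049] -0.003 rows 1
```

arm_command(series="-1 -0.002 0.002 0.01 0;-1 -0.002 0.002 0.02 0;-1 -0.002 0.002 0.03 0;-1 -0.002 0.002 0.04 0;-1 -0.002 0.002 0.048 0")

```text
t: 5.48
ee_pos: [0.5327, 0.004, 0.036]
orientation: [0.0, 1.0, -0.023, 0.0]
force: [-15.5, 0.3, 40.8]
width: 0.0597
grip_force: 30.0
```

arm_command(series="-1 0 0 0 0;-1 0 0 0 0;-1 0 0 0 0;-1 0 0 0 0")

```text
t: 5.82
ee_pos: [0.5328, 0.004, 0.036]
orientation: [0.0, 1.0, -0.023, 0.0]
force: [-0.5, -0.6, 5.0]
width: 0.06
grip_force: 30.0
```

arm_command(series="0.5 0 0 0 0;0.8 0 0 0 0;0.8 0 0 0 0;0.8 0 0 0 0;0.8 0 0 0 0")

```text
t: 6.23
ee_pos: [0.5324, 0.004, 0.0355]
orientation: [-0.0, 1.0, -0.023, -0.0]
force: [-0.6, -0.6, 0.4]
width: 0.0829
grip_force: 0.0
```

```bash
python3 - <<'E'
from h import *
plan((533.5,4,235,-2.5),(545,210,140,25.5))
E
```

```text
now [532.4   4.   35.5] yaw -2.6 w 82.9 F [-0.6 -0.6  0.4] grip 0.0 t 6.2
 to [533.5   4.  235.   -2.5]
    [ 0.002 -0.    -0.399] -0.003 rows 5
 to [545.  210.  140.   25.5]
    [ 0.003 -0.206  0.095] -0.467 rows 3
    [ 0.052 -0.2    0.095] -0.467 rows 3
```

arm_command(series="0.8 0 0 -0.08 0;0.8 0 0 -0.16 0;0.8 0 0 -0.21 0;0.8 0 0 -0.21 0")

```text
t: 6.57
ee_pos: [0.5344, 0.0039, 0.1467]
orientation: [0.0, 1.0, -0.023, 0.004]
force: [1.0, 0.1, 0.7]
width: 0.0834
grip_force: 0.0
```

arm_command(series="1 0.003 -0.206 0 -0.467;1 0.003 -0.206 0 -0.467;1 0.003 -0.206 0 -0.467;1 0.003 -0.206 0 -0.467")

```text
t: 6.9
ee_pos: [0.5384, 0.11, 0.14]
orientation: [-0.0, 0.995, 0.101, -0.0]
force: [-0.4, 0.3, 0.4]
width: 0.0931
grip_force: 0.0
```

arm_command(series="1 0.052 -0.2 0 -0.467;1 0.052 -0.2 0 -0.467;1 0.052 -0.2 0 -0.467;1 0.052 -0.2 0 -0.467;1 0.052 -0.2 0 -0.467")

```text
t: 7.32
ee_pos: [0.5441, 0.2104, 0.1399]
orientation: [0.0, 0.975, 0.221, -0.0]
force: [0.3, -0.6, 0.2]
width: 0.0929
grip_force: 0.0
```

arm_command(series="1 0 0 0 0;1 0 0 0 0;1 0 0 0 0")

```text
t: 7.57
ee_pos: [0.5444, 0.2089, 0.1407]
orientation: [0.0, 0.976, 0.219, 0.0]
force: [0.8, -0.0, -0.1]
width: 0.0929
grip_force: 0.0
```

```bash
python3 - <<'E'
from h import *
for n in('top','scene'):
    im,d=cam(n)
    for r in rects(im,d,n,.04,.06,orange(im),25): print(n,*r)
plan((545,210,16.5,25.3))
E
```

```text
top [294. 179.] 106 0.0501 0.0595 (532, 19) (89, 21) -4.8
top [304. 181.] 136 0.0501 0.0597 (530, -19) (91, 23) 0.0
scene [352. 223.] 141 0.0512 0.0569 (533, 22) (89, 22) 0.0
scene [344. 230.] 188 0.0507 0.0569 (530, -15) (91, 24) -3.7
now [544.4 209.2 140.8] yaw 25.4 w 93.3 F [-0.1 -0.6 -0.1] grip 0.0 t 7.7
 to [545.  210.   16.5  25.3]
    [ 0.002 -0.001  0.249] 0.002 rows 3
```

arm_command(series="1 0.001 -0.001 0.08 0;1 0.001 -0.001 0.16 0;1 0.001 -0.001 0.22 0;1 0.001 -0.001 0.247 0;1 0.001 -0.001 0.247 0")

```text
t: 8.08
ee_pos: [0.5431, 0.2098, 0.0142]
orientation: [0.0, 0.976, 0.22, -0.002]
force: [-0.9, -0.2, 0.6]
width: 0.093
grip_force: 0.0
```

arm_command(series="1 0 0 0 0;-1 0 0 0 0;-1 0 0 0 0;-1 0 0 0 0;-1 0 0 0 0")

```text
t: 8.5
ee_pos: [0.545, 0.2108, 0.0184]
orientation: [-0.0, 0.975, 0.22, 0.001]
force: [0.3, 0.0, 0.7]
width: 0.0708
grip_force: 0.0
```

arm_command(series="-1 0 0 0 0;-1 0 0 0 0;-1 0 0 0 0;-1 0 0 0 0;-1 0 0 0 0")

```text
t: 8.92
ee_pos: [0.5447, 0.2108, 0.0176]
orientation: [-0.0, 0.975, 0.22, 0.0]
force: [-2.3, 0.4, 5.3]
width: 0.0598
grip_force: 30.0
```

arm_command(series="-1 0 0 -0.05 0;-1 0 0 -0.1 0;-1 0 0 -0.16 0;-1 0 0 -0.23 0;-1 0 0 -0.24 0")

```text
t: 9.33
ee_pos: [0.5462, 0.2112, 0.1433]
orientation: [-0.0, 0.975, 0.22, 0.003]
force: [0.4, -0.3, 0.3]
width: 0.0598
grip_force: 30.0
```

```bash
python3 - <<'E'
from h import *
plan((532.5,4,140,-2.6),(532.5,4,67.5,-2.6))
E
```

```text
now [546.2 211.2 143.3] yaw 25.4 w 59.8 F [ 0.4 -0.3  0.3] grip 30.0 t 9.3
 to [532.5   4.  140.   -2.6]
    [-0.101  0.181  0.003] 0.467 rows 3
    [-0.054  0.2    0.003] 0.467 rows 3
 to [532.5   4.   67.5  -2.6]
    [ 0.    -0.     0.145] -0.0 rows 2
```

arm_command(series="-1 -0.101 0.181 0 0.467;-1 -0.101 0.181 0 0.467;-1 -0.101 0.181 0 0.467;-1 -0.101 0.181 0 0.467;-1 -0.101 0.181 0 0.467")

```text
t: 9.75
ee_pos: [0.5377, 0.1063, 0.1369]
orientation: [-0.0, 0.995, 0.099, -0.0]
force: [-0.2, 1.3, -1.1]
width: 0.0601
grip_force: 3.0
```

arm_command(series="-1 -0.054 0.2 0 0.467;-1 -0.054 0.2 0 0.467;-1 -0.054 0.2 0 0.467;-1 -0.054 0.2 0 0.467;-1 -0.054 0.2 0 0.467")

```text
t: 10.17
ee_pos: [0.5312, 0.0039, 0.1369]
orientation: [-0.0, 1.0, -0.023, -0.0]
force: [-0.3, 0.5, -1.8]
width: 0.0599
grip_force: 30.0
```

arm_command(series="-1 0 0 0.03 0;-1 0 0 0.06 0;-1 0 0 0.09 0;-1 0 0 0.11 0;-1 0 0 0.11 0")

```text
t: 10.58
ee_pos: [0.5302, 0.0051, 0.0798]
orientation: [-0.0, 1.0, -0.022, -0.002]
force: [0.5, 0.2, -0.3]
width: 0.0598
grip_force: 30.0
```

arm_command(series="-1 0 0 0 0;-1 0 0 0 0;-1 0 0 0 0;-1 0 0 0 0")

```text
t: 10.92
ee_pos: [0.5315, 0.0039, 0.083]
orientation: [0.0, 1.0, -0.023, 0.001]
force: [-0.6, -0.2, -0.9]
width: 0.0598
grip_force: 30.0
```

```bash
python3 - <<'E'
from h import *
plan((532.5,4,68,-2.6))
E
```

```text
now [531.5   3.9  83. ] yaw -2.6 w 59.8 F [-0.6 -0.2 -0.9] grip 30.0 t 10.9
 to [532.5   4.   68.   -2.6]
    [ 0.002 -0.     0.03 ] 0.001 rows 1
```

The grip dropped to 3 N for a moment in transit, so I'm checking whether the carton slipped.

```bash
python3 - <<'E'
from h import *
for n in('top','scene'):
    im,d=cam(n); save(im,n+'3.png')
    for r in rects(im,d,n,.06,.115,orange(im),15): print(n,*r)
    W=world(n,d); print(np.histogram(W[orange(im)&(abs(W[...,0]-.53)<.07)&(abs(W[...,1])<.06)][:,2],bins=np.arange(.01,.14,.01)))
im=cv2.imread('pics/scene3.png'); cv2.imwrite('pics/crop4.png',cv2.resize(im[150:280,290:440],None,fx=4,fy=4))
E
```

```text
top [293. 183.] 25 0.0951 0.0998 (511, 19) (19, 16) -84.5
top [303. 184.] 27 0.0943 0.1027 (508, -18) (18, 16) 89.4
(array([ 0,  0,  0,  0,  0,  0,  0,  9, 51,  3,  1,  0]), array([0.01, 0.02, 0.03, 0.04, 0.05, 0.06, 0.07, 0.08, 0.09, 0.1 , 0.11,
       0.12, 0.13]))
scene [345. 208.] 19 0.096 0.0999 (496, 22) (17, 12) -3.1
scene [359. 222.] 85 0.0961 0.1004 (556, 20) (44, 21) -6.6
scene [350. 230.] 121 0.094 0.1011 (557, -18) (39, 28) 2.4
(array([ 12,  13,  26,  29,  32,  12,  20,  24, 174,   3,   1,   0]), array([0.01, 0.02, 0.03, 0.04, 0.05, 0.06, 0.07, 0.08, 0.09, 0.1 , 0.11,
       0.12, 0.13]))
```

View pics/crop4.png

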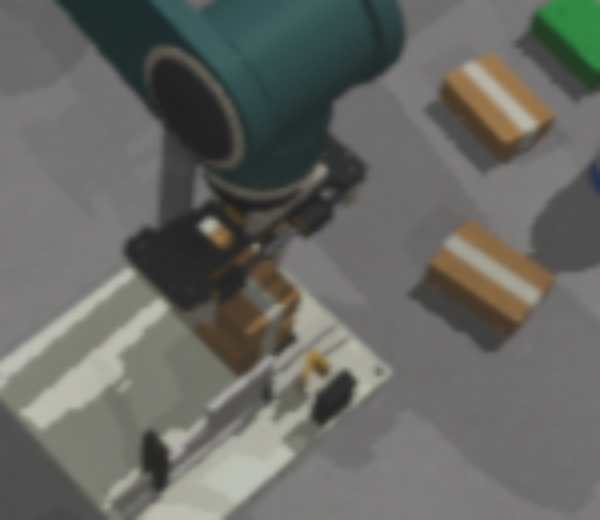

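The carton held: its top is at 95 mm as expected, it is level, and it sits over carton 1 with its edge at crop (260,290). Lowering it.

arm_command(series="-1 0 0 0.008 0;-1 0 0 0.016 0;-1 0 0 0.022 0;-1 0 0 0.029 0;-1 0 0 0.029 0")

```text
t: 11.43
ee_pos: [0.5312, 0.0038, 0.0675]
orientation: [-0.0, 1.0, -0.023, 0.0]
force: [0.0, 0.3, -0.6]
width: 0.0599
grip_force: 30.0
```

arm_command(series="-1 0 0 0 0;-1 0 0 0 0;-1 0 0 0 0;0.8 0 0 0 0;0.8 0 0 0 0")

```text
t: 11.85
ee_pos: [0.5311, 0.0038, 0.0676]
orientation: [0.0, 1.0, -0.023, -0.0]
force: [-0.3, 0.7, 0.2]
width: 0.069
grip_force: 0.0
```

arm_command(series="0.8 0 0 0 0;0.8 0 0 0 0;0.8 0 0 0 0;0.8 0 0 -0.08 0;0.8 0 0 -0.16 0")

```text
t: 12.27
ee_pos: [0.5298, 0.0039, 0.1467]
orientation: [-0.0, 1.0, -0.023, -0.002]
force: [0.9, 0.2, 1.1]
width: 0.0835
grip_force: 0.0
```

```bash
python3 - <<'E'
from h import *
plan((532,4,160,-2.6),(652,199,120,6))
E
```

```text
now [529.8   3.9 146.7] yaw -2.6 w 83.5 F [0.9 0.2 1.1] grip 0.0 t 12.3
 to [532.    4.  160.   -2.6]
    [ 0.004 -0.    -0.027] 0.0 rows 1
 to [652. 199. 120.   6.]
    [ 0.111 -0.2    0.04 ] -0.143 rows 3
    [ 0.126 -0.191  0.04 ] -0.143 rows 3
```

arm_command(series="1 0.115 -0.2 0 -0.143;1 0.115 -0.2 0 -0.143;1 0.115 -0.2 0 -0.143;1 0.115 -0.2 0 -0.143")

```text
t: 12.6
ee_pos: [0.5949, 0.105, 0.1474]
orientation: [-0.001, 1.0, 0.016, 0.0]
force: [0.5, 0.5, -0.4]
width: 0.0932
grip_force: 0.0
```

arm_command(series="1 0.126 -0.191 0.05 -0.143;1 0.126 -0.191 0.05 -0.143;1 0.126 -0.191 0.05 -0.143;1 0.126 -0.191 0.05 -0.143;1 0.126 -0.191 0.05 -0.143")

```text
t: 13.02
ee_pos: [0.653, 0.1992, 0.1213]
orientation: [0.0, 0.999, 0.053, -0.001]
force: [-0.3, -0.8, -0.4]
width: 0.0929
grip_force: 0.0
```

arm_command(series="1 0 0 0 0;1 0 0 0 0;1 0 0 0 0;1 0 0 0 0")

```text
t: 13.35
ee_pos: [0.6531, 0.1976, 0.1234]
orientation: [-0.0, 0.999, 0.052, 0.0]
force: [-0.3, 0.0, 0.1]
width: 0.0929
grip_force: 0.0
```

```bash
python3 - <<'E'
from h import *
for n in('top','scene'):
    im,d=cam(n)
    for r in rects(im,d,n,.065,.1,orange(im),25): print(n,*r)
plan((652.5,199,17.5,6))
E
```

```text
top [294. 177.] 124 0.0797 0.0936 (531, 19) (90, 22) -5.2
top [304. 179.] 151 0.0802 0.0932 (531, -20) (91, 22) 0.4
scene [354. 219.] 156 0.0808 0.0875 (532, 22) (92, 23) -4.0
scene [344. 226.] 210 0.0803 0.0874 (531, -16) (90, 23) -3.3
now [653.2 197.9 123.2] yaw 6.0 w 92.7 F [0.2 0.3 0.4] grip 0.0 t 13.4
 to [652.5 199.   17.5   6. ]
    [-0.001 -0.002  0.211] -0.001 rows 3
```

arm_command(series="1 -0.001 -0.002 0.07 0;1 -0.001 -0.002 0.14 0;1 -0.001 -0.002 0.19 0;1 -0.001 -0.002 0.21 0;1 -0.001 -0.002 0.21 0")

```text
t: 13.87
ee_pos: [0.6514, 0.1989, 0.0152]
orientation: [0.0, 0.999, 0.052, -0.002]
force: [-0.8, 0.4, -0.0]
width: 0.0932
grip_force: 0.0
```

arm_command(series="1 0 0 0 0;-1 0 0 0 0;-1 0 0 0 0;-1 0 0 0 0;-1 0 0 0 0")

```text
t: 14.28
ee_pos: [0.653, 0.1995, 0.0187]
orientation: [-0.0, 0.999, 0.052, 0.001]
force: [-0.4, -0.3, 0.0]
width: 0.0709
grip_force: 0.0
```

arm_command(series="-1 0 0 0 0;-1 0 0 0 0;-1 0 0 0 0;-1 0 0 0 0;-1 0 0 0 0")

```text
t: 14.7
ee_pos: [0.6527, 0.1995, 0.0181]
orientation: [-0.0, 0.999, 0.052, 0.0]
force: [-2.0, -0.8, 4.9]
width: 0.0602
grip_force: 30.0
```

arm_command(series="-1 0 0 -0.05 0;-1 0 0 -0.1 0;-1 0 0 -0.16 0;-1 0 0 -0.23 0;-1 0 0 -0.27 0")

```text
t: 15.12
ee_pos: [0.6531, 0.1995, 0.1562]
orientation: [-0.0, 0.999, 0.052, 0.001]
force: [0.0, 0.2, -0.5]
width: 0.0601
grip_force: 30.0
```

```bash
python3 - <<'E'
from h import *
plan((531.5,4,150,-2.6))
E
```

```text
now [653.1 199.5 156.2] yaw 6.0 w 60.1 F [ 0.   0.2 -0.5] grip 30.0 t 15.1
 to [531.5   4.  150.   -2.6]
    [-0.141  0.182  0.006] 0.143 rows 3
    [-0.127  0.192  0.006] 0.143 rows 3
```

arm_command(series="-1 -0.141 0.182 0 0.143;-1 -0.141 0.182 0 0.143;-1 -0.141 0.182 0 0.143;-1 -0.141 0.182 0 0.143;-1 -0.141 0.182 0 0.143")

```text
t: 15.53
ee_pos: [0.5915, 0.1004, 0.1528]
orientation: [-0.0, 1.0, 0.014, 0.0]
force: [-0.5, 1.0, -0.6]
width: 0.06
grip_force: 30.0
```

arm_command(series="-1 -0.127 0.192 0 0.143;-1 -0.127 0.192 0 0.143;-1 -0.127 0.192 0 0.143;-1 -0.127 0.192 0 0.143;-1 -0.127 0.192 0 0.143")

```text
t: 15.95
ee_pos: [0.5314, 0.0033, 0.1528]
orientation: [-0.0, 1.0, -0.023, 0.0]
force: [0.4, 1.0, -0.4]
width: 0.0597
grip_force: 30.0
```

arm_command(series="-1 0 0 0.025 0;-1 0 0 0.05 0;-1 0 0 0.07 0;-1 0 0 0.08 0;-1 0 0 0.08 0")

```text
t: 16.37
ee_pos: [0.5307, 0.0043, 0.1103]
orientation: [-0.0, 1.0, -0.022, -0.002]
force: [-0.6, 0.3, -1.7]
width: 0.0598
grip_force: 30.0
```

arm_command(series="-1 0 0 0 0;-1 0 0 0 0;-1 0 0 0 0;-1 0 0 0 0")

```text
t: 16.7
ee_pos: [0.5316, 0.0037, 0.1132]
orientation: [-0.0, 1.0, -0.023, 0.0]
force: [0.5, 0.9, -1.4]
width: 0.0597
grip_force: 30.0
```

```bash
python3 - <<'E'
from h import *
plan((531.5,4,98.5,-2.6))
E
```

```text
now [531.6   3.7 113.2] yaw -2.6 w 59.7 F [ 0.5  0.9 -1.4] grip 30.0 t 16.7
 to [531.5   4.   98.5  -2.6]
    [-0.    -0.001  0.029] 0.0 rows 1
```

arm_command(series="-1 0 0 0.008 0;-1 0 0 0.016 0;-1 0 0 0.022 0;-1 0 0 0.0285 0;-1 0 0 0.0285 0")

```text
t: 17.12
ee_pos: [0.5314, 0.0037, 0.0981]
orientation: [0.0, 1.0, -0.023, -0.0]
force: [0.5, -0.3, -1.0]
width: 0.0599
grip_force: 30.0
```

arm_command(series="-1 0 0 0 0;-1 0 0 0 0;-1 0 0 0 0;0.8 0 0 0 0;0.8 0 0 0 0")

```text
t: 17.53
ee_pos: [0.5315, 0.0037, 0.0985]
orientation: [0.0, 1.0, -0.023, 0.0]
force: [0.6, 0.1, 0.7]
width: 0.0688
grip_force: 0.0
```

arm_command(series="0.8 0 0 0 0;0.8 0 0 0 0;0.8 0 0 0 0;0.8 0 0 -0.06 0;0.8 0 0 -0.12 0")

```text
t: 17.95
ee_pos: [0.5305, 0.0037, 0.1577]
orientation: [-0.0, 1.0, -0.023, -0.002]
force: [0.4, -0.9, 0.3]
width: 0.0837
grip_force: 0.0
```

```bash
python3 - <<'E'
from h import *
plan((539.5,349.5,160,-11))
E
```

```text
now [530.5   3.7 157.7] yaw -2.6 w 83.7 F [ 0.4 -0.9  0.3] grip 0.0 t 17.9
 to [539.5 349.5 160.  -11. ]
    [-0.007 -0.346 -0.002] 0.14 rows 5
    [-0.032 -0.344 -0.002] 0.14 rows 5
```

arm_command(series="1 -0.007 -0.346 0 0.14;1 -0.007 -0.346 0 0.14;1 -0.007 -0.346 0 0.14;1 -0.007 -0.346 0 0.14;1 -0.007 -0.346 0 0.14")

```text
t: 18.37
ee_pos: [0.5352, 0.1816, 0.1584]
orientation: [-0.001, 0.998, -0.058, -0.0]
force: [0.7, -0.6, 0.3]
width: 0.093
grip_force: 0.0
```

arm_command(series="1 -0.032 -0.344 0.05 0.14;1 -0.032 -0.344 0.05 0.14;1 -0.032 -0.344 0.05 0.14;1 -0.032 -0.344 0.05 0.14;1 -0.032 -0.344 0.05 0.14")

```text
t: 18.78
ee_pos: [0.5392, 0.3539, 0.1318]
orientation: [-0.0, 0.996, -0.094, -0.001]
force: [0.4, -0.1, 0.1]
width: 0.0932
grip_force: 0.0
```

arm_command(series="1 0 0 0 0;1 0 0 0 0;1 0 0 0 0;1 0 0 0 0")

```text
t: 19.12
ee_pos: [0.5405, 0.348, 0.1339]
orientation: [-0.0, 0.995, -0.096, 0.0]
force: [-0.7, 0.1, -0.3]
width: 0.0933
grip_force: 0.0
```

```bash
python3 - <<'E'
from h import *
for n in('top','scene'):
    im,d=cam(n)
    for r in rects(im,d,n,.1,.13,orange(im),25): print(n,*r)
plan((539.5,349.5,17.5,-11))
E
```

```text
top [293. 176.] 131 0.1092 0.1231 (532, 18) (89, 21) -2.4
top [304. 177.] 154 0.1088 0.1251 (531, -19) (92, 23) -2.5
scene [354. 214.] 160 0.111 0.1157 (533, 23) (90, 23) -3.0
scene [345. 221.] 205 0.1107 0.115 (531, -15) (92, 23) -3.0
now [540.5 348.3 133.9] yaw -11.1 w 93.0 F [-0.3 -0.1 -0.7] grip 0.0 t 19.2
 to [539.5 349.5  17.5 -11. ]
    [-0.002 -0.002  0.233] -0.002 rows 3
```

Carton 3 is aligned at (532, 2). Next is the last one.

arm_command(series="1 -0.002 -0.002 0.07 0;1 -0.002 -0.002 0.14 0;1 -0.002 -0.002 0.2 0;1 -0.002 -0.002 0.232 0;1 -0.002 -0.002 0.232 0")

```text
t: 19.63
ee_pos: [0.5378, 0.3489, 0.0135]
orientation: [0.002, 0.995, -0.096, -0.002]
force: [-0.6, -0.4, 0.1]
width: 0.0933
grip_force: 0.0
```

arm_command(series="1 0 0 0 0;-1 0 0 0 0;-1 0 0 0 0;-1 0 0 0 0;-1 0 0 0 0")

```text
t: 20.05
ee_pos: [0.5397, 0.3508, 0.0186]
orientation: [-0.0, 0.995, -0.096, 0.001]
force: [0.4, 0.1, 0.4]
width: 0.0708
grip_force: 0.0
```

arm_command(series="-1 0 0 0 0;-1 0 0 0 0;-1 0 0 0 0;-1 0 0 0 0;-1 0 0 0 0")

```text
t: 20.47
ee_pos: [0.5395, 0.3508, 0.0179]
orientation: [-0.0, 0.995, -0.096, 0.0]
force: [-1.2, -0.5, 5.5]
width: 0.0598
grip_force: 30.0
```

arm_command(series="-1 0 0 -0.06 0;-1 0 0 -0.12 0;-1 0 0 -0.18 0;-1 0 0 -0.25 0;-1 0 0 -0.33 0")

```text
t: 20.88
ee_pos: [0.5386, 0.3501, 0.1824]
orientation: [0.001, 0.995, -0.096, -0.001]
force: [0.1, 0.9, -1.7]
width: 0.0599
grip_force: 30.0
```

```bash
python3 - <<'E'
from h import *
plan((531,4,180,-2.6))
E
```

```text
now [538.6 350.1 182.4] yaw -11.0 w 59.9 F [ 0.1  0.9 -1.7] grip 30.0 t 20.9
 to [531.    4.  180.   -2.6]
    [0.059 0.341 0.002] -0.14 rows 5
    [0.033 0.345 0.002] -0.14 rows 5
```

arm_command(series="-1 0.059 0.341 0 -0.14;-1 0.059 0.341 0 -0.14;-1 0.059 0.341 0 -0.14;-1 0.059 0.341 0 -0.14;-1 0.059 0.341 0 -0.14")

```text
t: 21.3
ee_pos: [0.5354, 0.1729, 0.1823]
orientation: [0.001, 0.998, -0.061, -0.0]
force: [-0.5, -0.7, -2.4]
width: 0.0602
grip_force: 30.0
```

arm_command(series="-1 0.033 0.345 0 -0.14;-1 0.033 0.345 0 -0.14;-1 0.033 0.345 0 -0.14;-1 0.033 0.345 0 -0.14;-1 0.033 0.345 0 -0.14")

```text
t: 21.72
ee_pos: [0.5313, -0.0004, 0.1822]
orientation: [0.001, 1.0, -0.024, -0.0]
force: [0.1, 0.8, -1.3]
width: 0.0599
grip_force: 30.0
```

arm_command(series="-1 0 0 0 0;-1 0 0 0.025 0;-1 0 0 0.05 0;-1 0 0 0.06 0;-1 0 0 0.06 0")

```text
t: 22.13
ee_pos: [0.5309, 0.0055, 0.1498]
orientation: [-0.0, 1.0, -0.022, -0.002]
force: [-0.3, -0.4, -1.1]
width: 0.0596
grip_force: 30.0
```

arm_command(series="-1 0 0 0 0;-1 0 0 0 0;-1 0 0 0 0;-1 0 0 0 0")

```text
t: 22.47
ee_pos: [0.532, 0.0045, 0.1529]
orientation: [0.0, 1.0, -0.022, 0.0]
force: [0.2, -0.3, -2.1]
width: 0.0597
grip_force: 30.0
```

```bash
python3 - <<'E'
from h import *
plan((531.5,4,128.5,-2.6))
E
```

```text
now [532.    4.5 152.9] yaw -2.6 w 59.7 F [ 0.2 -0.3 -2.1] grip 30.0 t 22.5
 to [531.5   4.  128.5  -2.6]
    [-0.001  0.001  0.049] 0.001 rows 1
```

arm_command(series="-1 -0.001 0.001 0.012 0;-1 -0.001 0.001 0.024 0;-1 -0.001 0.001 0.034 0;-1 -0.001 0.001 0.043 0;-1 -0.001 0.001 0.048 0")

```text
t: 22.88
ee_pos: [0.5311, 0.0038, 0.1279]
orientation: [0.0, 1.0, -0.023, -0.0]
force: [-11.0, 0.2, 30.9]
width: 0.06
grip_force: 30.0
```

arm_command(series="-1 0 0 0 0;-1 0 0 0 0;-1 0 0 0 0;0.8 0 0 0 0;0.8 0 0 0 0")

```text
t: 23.3
ee_pos: [0.5313, 0.0038, 0.1285]
orientation: [-0.0, 1.0, -0.023, 0.0]
force: [0.4, 0.4, 0.4]
width: 0.0687
grip_force: 0.0
```

arm_command(series="0.8 0 0 0 0;0.8 0 0 0 0;0.8 0 0 0 0;0.8 0 0 -0.08 0;0.8 0 0 -0.16 0")

```text
t: 23.72
ee_pos: [0.5302, 0.0039, 0.2075]
orientation: [-0.0, 1.0, -0.023, -0.002]
force: [-0.2, 0.1, 0.6]
width: 0.0834
grip_force: 0.0
```

arm_command(series="0.8 0.1 0.2 0 0;0.8 0.1 0.2 0 0;0.8 0.1 0.2 0 0;0.8 0.1 0.2 0 0")

```text
t: 24.05
ee_pos: [0.5779, -0.1022, 0.208]
orientation: [0.0, 1.0, -0.024, -0.0]
force: [-0.2, -0.6, 0.0]
width: 0.0836
grip_force: 0.0
```

```bash
python3 - <<'E'
from h import *
for n in('top','scene'):
    im,d=cam(n); save(im,n+'4.png')
    for r in rects(im,d,n,.13,.16,orange(im),25): print(n,*r)
    W=world(n,d); h=cv2.cvtColor(im,cv2.COLOR_RGB2HSV)
    g=(abs(W[...,0]-.38)<.12)&(abs(W[...,1]+.32)<.13)
    for r in rects(im,d,n,.028,.05,g,20): print('handle',*r)
    for r in rects(im,d,n,.005,.05,g,20): print('all',*r)
plan()
im=cv2.imread('pics/top4.png'); cv2.imwrite('pics/crop5.png',cv2.resize(im[110:290,250:480],None,fx=3,fy=3))
E
```

```text
top [293. 175.] 145 0.1401 0.1512 (531, 19) (89, 22) -3.5
handle [369. 224.] 53 0.0373 0.046 (370, -265) (51, 14) -67.5
all [370. 224.] 334 0.0107 0.046 (377, -284) (148, 65) -66.5
scene [362. 216.] 31 0.1412 0.1446 (568, 20) (20, 20) -8.6
handle [255. 245.] 80 0.0385 0.0444 (370, -260) (51, 15) -66.3
all [254. 253.] 585 0.0097 0.0444 (383, -291) (162, 61) -65.9
now [576.7 -99.1 208. ] yaw -2.7 w 84.3 F [-0.5 -0.   0.3] grip 0.0 t 24.1
```

View pics/crop5.png

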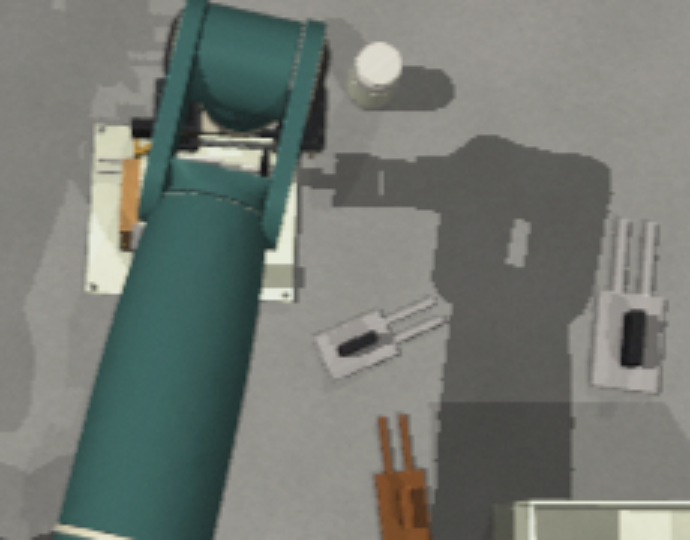

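The four-high column is square. The follower was knocked and is now at top-view (369,224), i.e. (370,-262) mm, with its prongs at -66.5°. I'll grip its handle with the tool at yaw 113.5, so it ends at -2.5.

```bash
python3 - <<'E'
from h import *
plan((470,-180,205,56),(370,-262.5,120,113.5))
E
```

```text
now [576.7 -99.1 208. ] yaw -2.7 w 84.3 F [-0.5 -0.   0.3] grip 0.0 t 24.1
 to [ 470. -180.  205.   56.]
    [-0.103  0.086  0.003] -0.978 rows 5
    [-0.132  0.024  0.003] -0.978 rows 5
 to [ 370.  -262.5  120.   113.5]
    [-0.124 -0.037  0.085] -0.958 rows 5
    [-0.091 -0.092  0.085] -0.958 rows 5
```

arm_command(series="0.8 -0.103 0.086 0 -0.978;0.8 -0.103 0.086 0 -0.978;0.8 -0.103 0.086 0 -0.978;0.8 -0.103 0.086 0 -0.978;0.8 -0.103 0.086 0 -0.978")

```text
t: 24.57
ee_pos: [0.5229, -0.1382, 0.2088]
orientation: [0.0, 0.972, 0.235, 0.0]
force: [1.3, -0.2, -0.3]
width: 0.0836
grip_force: 0.0
```

arm_command(series="0 -0.132 0.024 0 -0.978;0 -0.132 0.024 0 -0.978;0 -0.132 0.024 0 -0.978;0 -0.132 0.024 0 -0.978;0 -0.132 0.024 0 -0.978")

```text
t: 24.98
ee_pos: [0.4696, -0.1788, 0.2086]
orientation: [0.0, 0.882, 0.472, 0.0]
force: [-0.0, -0.2, 0.3]
width: 0.0549
grip_force: 0.0
```

arm_command(series="0 -0.124 -0.037 0.085 -0.958;0 -0.124 -0.037 0.085 -0.958;0 -0.124 -0.037 0.085 -0.958;0 -0.124 -0.037 0.085 -0.958;0 -0.124 -0.037 0.085 -0.958")

```text
t: 25.4
ee_pos: [0.4197, -0.2201, 0.1657]
orientation: [-0.0, 0.738, 0.675, -0.0]
force: [0.2, -0.8, -0.3]
width: 0.0467
grip_force: 0.0
```

arm_command(series="0 -0.091 -0.092 0.085 -0.958;0 -0.091 -0.092 0.085 -0.958;0 -0.091 -0.092 0.085 -0.958;0 -0.091 -0.092 0.085 -0.958;0 -0.091 -0.092 0.085 -0.958")

```text
t: 25.82
ee_pos: [0.37, -0.2614, 0.1233]
orientation: [-0.0, 0.548, 0.836, 0.0]
force: [0.3, -0.5, 0.7]
width: 0.0464
grip_force: 0.0
```

arm_command(series="0 0 0 0 0;0 0 0 0 0;0 0 0 0 0;0 0 0 0 0")

```text
t: 26.15
ee_pos: [0.3702, -0.2615, 0.1236]
orientation: [0.0, 0.549, 0.836, 0.0]
force: [-0.3, 0.2, 0.6]
width: 0.0465
grip_force: 0.0
```

```bash
python3 - <<'E'
from h import *
for n in('top','scene'):
    im,d=cam(n); W=world(n,d)
    if n=='scene': save(im,'scene5.png')
    g=(abs(W[...,0]-.38)<.12)&(abs(W[...,1]+.30)<.13)
    for r in rects(im,d,n,.028,.05,g,10): print('handle',*r)
    for r in rects(im,d,n,.005,.05,g,20): print('all',*r)
    for r in rects(im,d,n,.13,.16,orange(im),25): print(n,*r)
plan((370,-262.5,23.5,113.5))
E
```

```text
handle [366. 225.] 25 0.0364 0.047 (364, -252) (22, 14) -66.7
all [346. 200.] 76 0.0118 0.0253 (462, -181) (75, 20) -0.6
all [363. 226.] 131 0.0112 0.047 (365, -243) (68, 49) 26.6
top [293. 174.] 141 0.1395 0.149 (531, 18) (90, 21) -2.8
top [304. 175.] 163 0.14 0.1508 (530, -19) (93, 23) -2.3
handle [255. 245.] 73 0.0385 0.0442 (370, -260) (48, 15) -65.0
all [253. 254.] 576 0.0099 0.0442 (384, -292) (162, 62) -65.9
all [294. 251.] 80 0.0138 0.0182 (461, -175) (76, 13) -3.5
scene [355. 208.] 172 0.1407 0.1469 (530, 23) (92, 23) -2.1
scene [346. 216.] 212 0.1407 0.1461 (530, -15) (89, 22) -3.1
now [ 370.1 -261.6  123.5] yaw 113.5 w 46.2 F [-0.6  0.4  0.1] grip 0.0 t 26.2
 to [ 370.  -262.5   23.5  113.5]
    [-0.002 -0.001  0.2  ] -0.001 rows 3
```

arm_command(series="0 -0.001 -0.001 0.06 0;0 -0.001 -0.001 0.12 0;0 -0.001 -0.001 0.17 0;0 -0.001 -0.001 0.19 0;0 -0.001 -0.001 0.199 0", squeeze=45)

```text
t: 26.67
ee_pos: [0.3691, -0.2618, 0.0224]
orientation: [-0.001, 0.548, 0.836, 0.0]
force: [-0.3, 0.3, 1.0]
width: 0.0463
grip_force: 0.0
```

arm_command(series="0 0 0 0 0;-1 0 0 0 0;-1 0 0 0 0;-1 0 0 0 0;-1 0 0 0 0")

```text
t: 27.08
ee_pos: [0.3701, -0.2626, 0.0249]
orientation: [0.001, 0.548, 0.837, -0.0]
force: [0.5, -0.6, 0.1]
width: 0.0241
grip_force: 0.0
```

arm_command(series="-1 0 0 0 0;-1 0 0 0 0;-1 0 0 0 0;-1 0 0 0 0;-1 0 0 0 0")

```text
t: 27.5
ee_pos: [0.3698, -0.2624, 0.0243]
orientation: [0.0, 0.548, 0.837, -0.0]
force: [-1.2, 1.8, 6.0]
width: 0.0136
grip_force: 45.0
```

arm_command(series="-1 0 0 -0.05 0;-1 0 0 -0.1 0;-1 0 0 -0.17 0;-1 0 0 -0.25 0;-1 0 0 -0.32 0")

```text
t: 27.92
ee_pos: [0.3693, -0.262, 0.1856]
orientation: [-0.0, 0.548, 0.837, 0.0]
force: [0.7, -0.6, -2.8]
width: 0.0138
grip_force: 45.0
```

```bash
python3 - <<'E'
from h import *
plan((500,-180,200,56),(600,4,200,-2.6))
E
```

```text
now [ 369.3 -262.   185.6] yaw 113.6 w 13.8 F [ 0.7 -0.6 -2.8] grip 45.0 t 27.9
 to [ 500. -180.  200.   56.]
    [ 0.023  0.153 -0.014] 0.959 rows 5
    [ 0.094  0.123 -0.014] 0.959 rows 5
 to [600.    4.  200.   -2.6]
    [ 0.208 -0.02  -0.   ] 0.977 rows 5
    [ 0.172 -0.119 -0.   ] 0.977 rows 5
```

arm_command(series="-1 0.023 0.153 -0.014 0.959;-1 0.023 0.153 -0.014 0.959;-1 0.023 0.153 -0.014 0.959;-1 0.023 0.153 -0.014 0.959;-1 0.023 0.153 -0.014 0.959")

```text
t: 28.33
ee_pos: [0.4355, -0.2206, 0.1902]
orientation: [-0.001, 0.741, 0.672, -0.0]
force: [-0.3, -0.7, -2.9]
width: 0.0135
grip_force: 45.0
```

arm_command(series="-1 0.094 0.123 -0.014 0.959;-1 0.094 0.123 -0.014 0.959;-1 0.094 0.123 -0.014 0.959;-1 0.094 0.123 -0.014 0.959;-1 0.094 0.123 -0.014 0.959")

```text
t: 28.75
ee_pos: [0.5008, -0.1795, 0.1971]
orientation: [-0.001, 0.884, 0.467, -0.0]
force: [0.6, 0.5, -3.5]
width: 0.0139
grip_force: 45.0
```

arm_command(series="-1 0.218 -0.02 0 0.977;-1 0.218 -0.02 0 0.977;-1 0.218 -0.02 0 0.977;-1 0.218 -0.02 0 0.977;-1 0.218 -0.02 0 0.977")

```text
t: 29.17
ee_pos: [0.5535, -0.0826, 0.1973]
orientation: [-0.0, 0.973, 0.23, -0.0]
force: [-0.9, -0.9, -3.4]
width: 0.0137
grip_force: 45.0
```

arm_command(series="-1 0.172 -0.119 0 0.977;-1 0.172 -0.119 0 0.977;-1 0.172 -0.119 0 0.977;-1 0.172 -0.119 0 0.977;-1 0.172 -0.119 0 0.977")

```text
t: 29.58
ee_pos: [0.6034, 0.0087, 0.1972]
orientation: [0.0, 1.0, -0.023, -0.001]
force: [-0.5, -0.0, -3.3]
width: 0.0132
grip_force: 45.0
```

arm_command(series="-1 0 0 0 0;-1 0 0 0 0;-1 0 0 0 0;-1 0 0 0 0")

```text
t: 29.92
ee_pos: [0.6031, 0.0071, 0.198]
orientation: [0.0, 1.0, -0.022, 0.0]
force: [-0.2, 0.1, -2.4]
width: 0.0138
grip_force: 45.0
```

```bash
python3 - <<'E'
from h import *
for n in('top','scene'):
    im,d=cam(n); save(im,n+'6.png'); W=world(n,d)
    g=(abs(W[...,1])<.06)&(W[...,0]>.43)&(W[...,0]<.66)&(W[...,2]>.17)&(W[...,2]<.195); 
    if g.any(): print(n,g.sum(),W[g].min(0).round(3),W[g].max(0).round(3),cv2.minAreaRect((W[g][:,:2]*1000).astype(np.float32)))
    rl=(abs(W[...,0]-.455)<.03)&(abs(W[...,1]-.006)<.03)&(W[...,2]>.25)&(W[...,2]<.275); print('rail',W[rl].mean(0).round(4),rl.sum())
plan((600,4,178,-2.6),(532,4,178,-2.6))
im=cv2.imread('pics/scene6.png'); cv2.imwrite('pics/crop6.png',cv2.resize(im[140:280,280:440],None,fx=4,fy=4))
E
```

```text
top 49 [ 0.581 -0.024  0.172] [0.6   0.033 0.192] ((590.7017822265625, 3.993490219116211), (57.51091766357422, 17.71308135986328), 84.68189239501953)
rail [nan nan nan] 0
scene 389 [ 0.441 -0.025  0.17 ] [0.652 0.038 0.195] ((546.1414184570312, 9.968231201171875), (61.42930221557617, 210.8084716796875), 87.9051513671875)
rail [0.4557 0.0091 0.2605] 55
now [603.2   7.4 198. ] yaw -2.5 w 13.5 F [ 0.  -0.4 -3.6] grip 45.0 t 30.0
 to [600.    4.  178.   -2.6]
    [-0.006  0.007  0.04 ] 0.002 rows 1
 to [532.    4.  178.   -2.6]
    [-0.136  0.006 -0.   ] -0.0 rows 2<stdin>:6: RuntimeWarning: Mean of empty slice.
  ret = um.true_divide(
```

View pics/crop6.png

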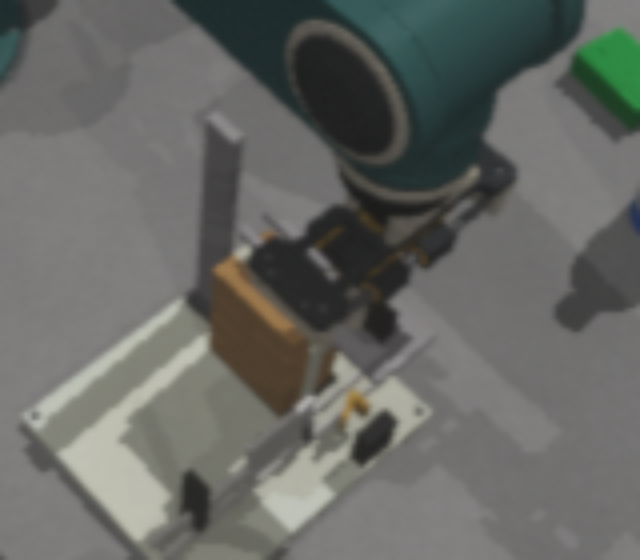

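The crop shows the follower level behind the column, its prongs at about crop (270,215)–(290,240) heading for the rail at (225,125). Lowering to slide height now, then I'll measure the prongs against the rail.

arm_command(series="-1 -0.006 0.007 0.02 0;-1 -0.006 0.007 0.036 0;-1 -0.006 0.007 0.036 0;-1 -0.006 0.007 0.036 0;-1 -0.006 0.007 0.036 0")

```text
t: 30.43
ee_pos: [0.6002, 0.0045, 0.1798]
orientation: [-0.0, 1.0, -0.023, -0.0]
force: [0.1, -0.6, -3.5]
width: 0.014
grip_force: 45.0
```

arm_command(series="-1 -0.01 0 0 0;-1 -0.01 0 0 0;-1 -0.01 0 0 0;-1 -0.01 0 0 0")

```text
t: 30.77
ee_pos: [0.5952, 0.0047, 0.1802]
orientation: [-0.0, 1.0, -0.023, 0.0]
force: [0.7, 1.1, -2.6]
width: 0.0139
grip_force: 45.0
```

```bash
python3 - <<'E'
from h import *
n='scene'
im,d=cam(n); W=world(n,d)
for lo in (.475,.485,.495,.505,.515,.525,.535):
    g=(abs(W[...,1])<.06)&(W[...,0]>lo)&(W[...,0]<lo+.01)&(W[...,2]>.15)&(W[...,2]<.175)
    print(lo,sorted((W[g][:,1]*1000).round().tolist()),W[g][:,2].mean().round(4))
for zl in (.16,.18,.2,.22,.245):
  rl=(abs(W[...,0]-.455)<.03)&(abs(W[...,1]-.006)<.03)&(W[...,2]>zl)&(W[...,2]<zl+.02); print(zl,W[rl].mean(0).round(4),W[rl].min(0).round(4),W[rl].max(0).round(4))
plan((534,3.8,178,-2.6))
E
```

```text
0.475 [1.0] 0.1647
0.485 [-7.0, -6.0, -6.0, -6.0, -5.0, -5.0, -5.0, -3.0, -2.0, -2.0, -1.0, 0.0, 1.0, 19.0, 20.0, 20.0, 20.0, 21.0, 23.0, 26.0, 27.0, 27.0] 0.1641
0.495 [-7.0, -7.0, -3.0, -3.0, -1.0, 18.0, 19.0, 19.0, 19.0, 19.0, 19.0, 20.0, 22.0, 22.0, 23.0, 23.0, 26.0, 27.0] 0.1648
0.505 [18.0, 18.0, 20.0, 20.0, 22.0, 23.0, 25.0, 26.0, 27.0, 27.0] 0.1634
0.515 [20.0] 0.1661
0.525 [16.0, 17.0, 22.0] 0.1627
0.535 [16.0, 16.0, 17.0, 17.0, 18.0, 19.0, 19.0, 21.0, 21.0] 0.163
0.16 [0.4588 0.0074 0.1703] [0.4398 0.0013 0.16  ] [0.4831 0.0157 0.1785]
0.18 [0.4571 0.0072 0.1904] [0.4396 0.0047 0.1806] [0.4698 0.0137 0.1997]
0.2 [0.4566 0.0074 0.2102] [0.4389 0.0043 0.2012] [0.4708 0.0178 0.2198]
0.22 [0.4592 0.0073 0.23  ] [0.4426 0.0037 0.2205] [0.4698 0.0144 0.2393]
0.245 [0.4558 0.0091 0.2575] [0.4389 0.0042 0.2451] [0.4709 0.0168 0.2649]
now [595.2   4.7 180.1] yaw -2.6 w 13.5 F [ 0.3  0.1 -2.9] grip 45.0 t 30.8
 to [534.    3.8 178.   -2.6]
    [-0.122  0.007  0.004] 0.001 rows 2
```

Relative to the rail, the scene camera puts the slot centre within about 1 mm. I'm sliding in with TCP y ≈ 5.5.

arm_command(series="-1 -0.025 0.001 0 0;-1 -0.05 0.002 0 0;-1 -0.075 0.003 0 0;-1 -0.1 0.004 0 0;-1 -0.124 0.004 0 0")

```text
t: 31.23
ee_pos: [0.5326, 0.0055, 0.1799]
orientation: [0.0, 1.0, -0.023, 0.0]
force: [-0.7, -0.1, -2.0]
width: 0.0135
grip_force: 45.0
```

arm_command(series="-1 0 0 0 0;-1 0 0 0 0;-1 0 0 0 0;-1 0 0 0 0")

```text
t: 31.57
ee_pos: [0.5337, 0.0055, 0.1799]
orientation: [-0.0, 1.0, -0.023, 0.0]
force: [0.3, -0.1, -3.8]
width: 0.0134
grip_force: 45.0
```

```bash
python3 - <<'E'
from h import *
plan((533,5.5,164.5,-2.6))
n='scene'
im,d=cam(n); W=world(n,d)
for lo in (.41,.42,.43,.44,.45,.46,.47,.48):
    g=(abs(W[...,1])<.06)&(W[...,0]>lo)&(W[...,0]<lo+.01)&(W[...,2]>.15)&(W[...,2]<.18)
    print(lo,sorted((W[g][:,1]*1000).round().tolist()))
E
```

```text
now [533.7   5.5 179.9] yaw -2.6 w 13.4 F [ 0.3 -0.1 -3.8] grip 45.0 t 31.6
 to [533.    5.5 164.5  -2.6]
    [-0.001  0.     0.031] 0.0 rows 1
0.41 []
0.42 [-6.0, -6.0, -5.0, -4.0, -4.0, -1.0, -1.0, 1.0, 19.0, 21.0]
0.43 []
0.44 [6.0, 7.0, 7.0]
0.45 [6.0]
0.46 [11.0, 15.0, 16.0, 16.0, 19.0, 19.0, 22.0, 24.0]
0.47 [16.0, 19.0, 19.0, 21.0]
0.48 [17.0, 17.0, 19.0]
```

The fork is around the rail without contact. Setting the follower down.

arm_command(series="-1 -0.002 0 0.008 0;-1 -0.002 0 0.015 0;-1 -0.002 0 0.022 0;-1 -0.002 0 0.027 0;-1 -0.002 0 0.031 0")

```text
t: 32.03
ee_pos: [0.5322, 0.0055, 0.1643]
orientation: [-0.0, 1.0, -0.023, -0.0]
force: [-7.6, 0.4, 22.6]
width: 0.0139
grip_force: 45.0
```

arm_command(series="-1 0 0 0 0;-1 0 0 0 0;-1 0 0 0 0;-0.2 0 0 0 0;-0.2 0 0 0 0")

```text
t: 32.45
ee_pos: [0.5323, 0.0055, 0.1646]
orientation: [-0.0, 1.0, -0.023, 0.0]
force: [0.2, 0.2, 0.7]
width: 0.0227
grip_force: 0.0
```

arm_command(series="-0.2 0 0 0 0;-0.2 0 0 0 0;-0.2 0 0 0 0;-0.2 0 0 -0.05 0;-0.2 0 0 -0.1 0")

```text
t: 32.87
ee_pos: [0.5316, 0.0056, 0.2139]
orientation: [-0.0, 1.0, -0.023, -0.001]
force: [-0.3, 0.3, 0.1]
width: 0.0371
grip_force: 0.0
```

arm_command(series="-0.2 0 0 -0.08 0;-0.2 0 0 -0.16 0;-0.2 0.1 0.05 -0.16 0;-0.2 0.2 0.1 -0.16 0;-0.2 0.25 0.15 -0.16 0")

```text
t: 33.28
ee_pos: [0.6389, -0.0616, 0.2955]
orientation: [-0.0, 1.0, -0.022, 0.001]
force: [-0.3, 1.1, 0.7]
width: 0.037
grip_force: 0.0
```

```bash
python3 - <<'E'
from h import *
for n in('top','scene'):
    im,d=cam(n); save(im,n+'7.png'); W=world(n,d)
    g=(abs(W[...,0]-.51)<.12)&(abs(W[...,1])<.07)
    for r in rects(im,d,n,.141,.156,g,10): print(n,'plate',*r)
    for r in rects(im,d,n,.17,.185,g,10): print(n,'handle',*r)
    for r in rects(im,d,n,.08,.105,(abs(W[...,1]+.17)<.05)&(W[...,0]>.5),4): print(n,'tab',*r)
plan()
im=cv2.imread('pics/scene7.png'); cv2.imwrite('pics/crop7.png',cv2.resize(im[150:290,270:430],None,fx=4,fy=4))
E
```

```text
top tab [339. 162.] 18 0.0945 0.0994 (591, -147) (24, 8) -9.2
scene plate [337. 198.] 167 0.1487 0.1558 (467, 15) (84, 60) -14.2
scene handle [335. 190.] 28 0.1784 0.1848 (457, 7) (30, 9) 16.3
scene handle [348. 201.] 17 0.1779 0.1819 (515, 6) (14, 10) 75.5
scene tab [329. 261.] 41 0.0938 0.099 (590, -142) (25, 10) -2.1
now [640.  -64.4 291.5] yaw -2.7 w 37.4 F [-0.  -0.1 -0.7] grip 0.0 t 33.4
```

View pics/crop7.png

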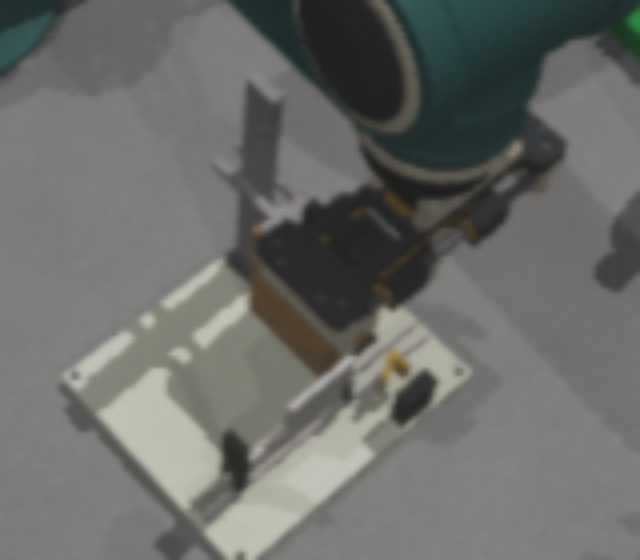

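The follower is seated flat, handle up, with its fork around the rail (crop (265,190)). The tab is at scene (329,261), world (590,-142), so the gate has about 25 mm of travel already. I'll push with shut fingers and the gripper turned 90°, which keeps its wide body clear of the column.

```bash
python3 - <<'E'
from h import *
plan((588,-184,200,57),(588,-184,200,87.4))
E
```

```text
now [640.  -64.4 291.5] yaw -2.7 w 37.4 F [-0.  -0.1 -0.7] grip 0.0 t 33.4
 to [ 588. -184.  200.   57.]
    [-0.046  0.122  0.092] -0.995 rows 5
    [-0.101  0.083  0.092] -0.995 rows 5
 to [ 588.  -184.   200.    87.4]
    [ 0.  0. -0.] -0.507 rows 3
    [ 0.  0. -0.] -0.507 rows 3
```

arm_command(series="-1 -0.046 0.122 0.05 -1;-1 -0.046 0.122 0.05 -1;-1 -0.046 0.122 0.05 -1;-1 -0.046 0.122 0.05 -1;-1 -0.046 0.122 0.05 -1")

```text
t: 33.8
ee_pos: [0.611, -0.1217, 0.2694]
orientation: [-0.0, 0.971, 0.24, -0.0]
force: [0.7, 0.3, 0.1]
width: 0.0081
grip_force: 0.0
```

arm_command(series="-1 -0.101 0.083 0.12 -1;-1 -0.101 0.083 0.12 -1;-1 -0.101 0.083 0.12 -1;-1 -0.101 0.083 0.12 -1;-1 -0.101 0.083 0.12 -1")

```text
t: 34.22
ee_pos: [0.5853, -0.1816, 0.2091]
orientation: [-0.0, 0.876, 0.482, -0.0]
force: [0.4, 0.5, 0.3]
width: -0.0
grip_force: 0.0
```

arm_command(series="-1 0 0 0 -1;-1 0 0 0 -1;-1 0 0 0 -1;-1 0 0 0 -1;-1 0 0 0 -1")

```text
t: 34.63
ee_pos: [0.586, -0.1809, 0.21]
orientation: [0.0, 0.722, 0.692, 0.0]
force: [0.5, -0.1, -0.2]
width: 0.0005
grip_force: 0.0
```

arm_command(series="-1 0 0 0 0;-1 0 0 0 0;-1 0 0 0 0")

```text
t: 34.88
ee_pos: [0.5858, -0.1813, 0.2095]
orientation: [0.0, 0.724, 0.689, 0.0]
force: [-0.1, -0.9, 0.2]
width: 0.0006
grip_force: 0.0
```

```bash
python3 - <<'E'
from h import *
for n in('top','scene'):
    im,d=cam(n); W=world(n,d); save(im,n+'8.png')
    g=(abs(W[...,0]-.51)<.12)&(abs(W[...,1])<.07)
    for r in rects(im,d,n,.141,.156,g,10): print(n,'plate',*r)
    for r in rects(im,d,n,.17,.185,g,10): print(n,'handle',*r)
    for r in rects(im,d,n,.08,.105,(abs(W[...,1]+.15)<.03)&(abs(W[...,0]-.59)<.03),4): print(n,'tab',*r)
plan((588,-184,60,87.4))
im=cv2.imread('pics/scene8.png'); cv2.imwrite('pics/crop8.png',cv2.resize(im[150:300,270:430],None,fx=4,fy=4))
E
```

```text
top plate [298. 176.] 368 0.1482 0.1555 (502, 1) (160, 62) -2.5
top plate [293. 199.] 30 0.1483 0.1535 (441, 12) (37, 18) 0.6
top handle [298. 171.] 51 0.1768 0.1845 (536, 1) (53, 13) -7.0
scene plate [354. 215.] 324 0.149 0.156 (541, 5) (79, 64) -4.4
scene handle [354. 207.] 62 0.1782 0.1821 (539, 5) (42, 14) -2.4
scene tab [327. 261.] 5 0.0879 0.09 (586, -147) (9, 0) -6.2
now [ 585.7 -181.4  209.5] yaw 87.3 w 0.4 F [0.  0.1 0.5] grip 0.0 t 35.0
 to [ 588.  -184.    60.    87.4]
    [-0.005  0.005  0.299] -0.005 rows 4
```

View pics/crop8.png

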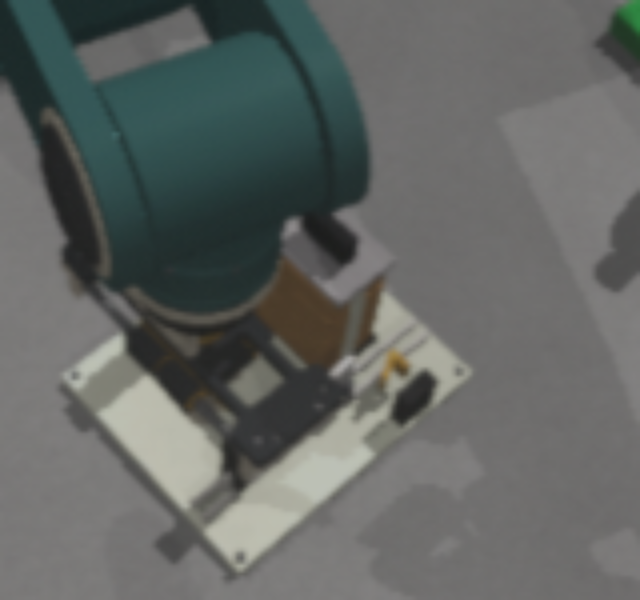

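The follower sits level on the column, plate top at 148 mm. Descending behind the tab.

arm_command(series="-1 -0.005 0.005 0.08 0;-1 -0.005 0.005 0.16 0;-1 -0.005 0.005 0.24 0;-1 -0.005 0.005 0.295 0;-1 -0.005 0.005 0.295 0")

```text
t: 35.4
ee_pos: [0.5853, -0.1831, 0.0556]
orientation: [-0.004, 0.723, 0.69, -0.002]
force: [-1.1, 0.1, -1.3]
width: 0.0004
grip_force: 0.0
```

arm_command(series="-1 0 0 0 0;-1 0.015 0 0 0;-1 0.03 0 0 0;-1 0.04 0 0 0;-1 0.04 0 0 0")

```text
t: 35.82
ee_pos: [0.5897, -0.163, 0.0636]
orientation: [0.001, 0.723, 0.691, 0.001]
force: [-0.6, -0.1, -0.3]
width: 0.0005
grip_force: 0.0
```

arm_command(series="-1 0.01 0 0 0;-1 0.02 0 0 0;-1 0.03 0 0 0;-1 0.04 0 0 0;-1 0.05 0 0 0")

```text
t: 36.23
ee_pos: [0.5903, -0.1393, 0.0626]
orientation: [0.001, 0.723, 0.691, -0.0]
force: [-1.0, -4.8, 4.7]
width: 0.0003
grip_force: 2.7
```

```bash
python3 - <<'E'
from h import *
for n in('top','scene'):
    im,d=cam(n); W=world(n,d)
    for r in rects(im,d,n,.08,.105,(abs(W[...,1]+.1)<.06)&(abs(W[...,0]-.59)<.03),4): print(n,'tab',*r)
plan()
E
```

```text
now [ 590.3 -138.6   62.3] yaw 87.4 w 0.3 F [-0.4 -1.2  0.4] grip 0.0 t 36.3
```

arm_command(series="-1 0.008 0 0 0;-1 0.016 0 0 0;-1 0.024 0 0 0;-1 0.032 0 0 0;-1 0.04 0 0 0")

```text
t: 36.75
ee_pos: [0.591, -0.1196, 0.0622]
orientation: [0.001, 0.723, 0.691, -0.0]
force: [-1.6, -11.8, 4.3]
width: 0.0005
grip_force: 6.0
```

arm_command(series="-1 0.006 0 0 0;-1 0.012 0 0 0;-1 0.018 0 0 0;-1 0.024 0 0 0;-1 0.03 0 0 0")

```text
t: 37.17
ee_pos: [0.5916, -0.1047, 0.0621]
orientation: [0.0, 0.723, 0.691, -0.0]
force: [-1.6, -5.7, 3.3]
width: 0.0005
grip_force: 3.0
```

arm_command(series="-1 0 0 0 0;-1 0 0 0 0")

```text
t: 37.33
ee_pos: [0.5917, -0.104, 0.0618]
orientation: [-0.0, 0.723, 0.691, 0.0]
force: [0.2, -0.3, 1.1]
width: 0.0003
grip_force: 0.3
```

```bash
python3 - <<'E'
from h import *
for n in('top','scene'):
    im,d=cam(n); W=world(n,d)
    for r in rects(im,d,n,.08,.105,(abs(W[...,1]+.09)<.06)&(abs(W[...,0]-.59)<.03),4): print(n,'tab',*r)
plan()
E
```

```text
now [ 591.6 -104.    61.7] yaw 87.4 w 0.7 F [-0.5  0.4  0.7] grip 0.0 t 37.4
```

arm_command(series="-1 0.004 0 0 0;-1 0.007 0 0 0;-1 0.01 0 0 0;-1 0.012 0 0 0;-1 0.012 0 0 0")

```text
t: 37.85
ee_pos: [0.5919, -0.0981, 0.0617]
orientation: [-0.0, 0.723, 0.691, -0.0]
force: [-0.6, -3.2, -1.6]
width: 0.0004
grip_force: 1.8
```

arm_command(series="-1 0.002 0 0 0;-1 0.003 0 0 0;-1 0.004 0 0 0")

```text
t: 38.1
ee_pos: [0.5919, -0.0975, 0.0618]
orientation: [0.001, 0.723, 0.691, -0.001]
force: [-1.3, -19.2, -0.6]
width: 0.0002
grip_force: 9.6
```

The hard stop is felt at TCP y = -97.5, as predicted, with force up to 19 N. Backing off and checking the catch.

arm_command(series="-1 0.002 0 0 0;-1 0.002 0 0 0;-1 -0.03 0 0 0;-1 -0.06 0 0 0;-1 -0.1 0 0 0")

```text
t: 38.52
ee_pos: [0.5898, -0.1462, 0.0619]
orientation: [-0.0, 0.723, 0.691, 0.0]
force: [0.3, -0.3, 0.1]
width: 0.0003
grip_force: 0.0
```

arm_command(series="-1 0 0 0 0;-1 0 0 -0.08 0;-1 0 0 -0.16 0;-1 0 0 -0.24 0;-1 0 0 -0.3 0")

```text
t: 38.93
ee_pos: [0.59, -0.146, 0.2155]
orientation: [0.001, 0.723, 0.691, 0.001]
force: [0.1, 0.6, -0.3]
width: 0.0002
grip_force: 0.0
```

arm_command(series="-1 -0.08 0 -0.04 0;-1 -0.16 0 -0.08 0;-1 -0.24 0 -0.08 0;-1 -0.32 0 -0.08 0;-1 -0.4 0 -0.08 0")

```text
t: 39.35
ee_pos: [0.5806, -0.347, 0.2526]
orientation: [0.0, 0.723, 0.691, 0.0]
force: [0.9, 0.1, 0.1]
width: 0.0006
grip_force: 0.0
```

```bash
python3 - <<'E'
from h import *
for n in('top','scene'):
    im,d=cam(n); W=world(n,d); save(im,n+'9.png')
    g=(abs(W[...,0]-.51)<.12)&(abs(W[...,1])<.07)
    for r in rects(im,d,n,.141,.156,g,10): print(n,'plate',*r)
    for r in rects(im,d,n,.17,.185,g,10): print(n,'handle',*r)
    for r in rects(im,d,n,.08,.105,(abs(W[...,1]+.11)<.06)&(abs(W[...,0]-.59)<.03),4): print(n,'tab',*r)
    for r in rects(im,d,n,.02,.13,(abs(W[...,0]-.69)<.06)&((abs(W[...,1]+.285)<.06))|((abs(W[...,1]-.37)<.06)&(abs(W[...,0]-.68)<.06)),50): print(n,'byst',*r)
plan()
im=cv2.imread('pics/scene9.png'); cv2.imwrite('pics/crop9.png',cv2.resize(im[165:295,285:405],None,fx=4.6,fy=4.6,interpolation=cv2.INTER_CUBIC))
E
```

```text
top plate [298. 176.] 369 0.148 0.1559 (502, 2) (158, 62) -2.9
top plate [293. 198.] 33 0.1486 0.1537 (450, 13) (56, 18) 1.3
top handle [298. 171.] 48 0.1771 0.1836 (536, 1) (50, 13) -5.1
top tab [323. 162.] 16 0.0939 0.099 (591, -90) (21, 8) 0.4
top byst [375. 134.] 286 0.1056 0.1227 (706, -285) (59, 56) -5.0
top byst [201. 145.] 262 0.093 0.13 (661, 368) (70, 46) -35.1
scene plate [348. 209.] 529 0.1486 0.156 (501, 7) (160, 64) -3.2
scene handle [335. 190.] 24 0.1764 0.1848 (456, 6) (30, 11) 16.5
scene handle [352. 206.] 84 0.1786 0.1834 (536, 5) (51, 14) -5.8
scene tab [343. 249.] 42 0.0949 0.0979 (593, -84) (23, 9) -0.7
scene byst [451. 186.] 495 0.0864 0.13 (676, 374) (72, 50) 17.9
scene byst [322. 325.] 537 0.1096 0.1152 (709, -283) (58, 58) -78.5
now [ 579.8 -350.   250.9] yaw 87.2 w 0.5 F [0.3 0.5 0. ] grip 0.0 t 39.5
```

View pics/crop9.png

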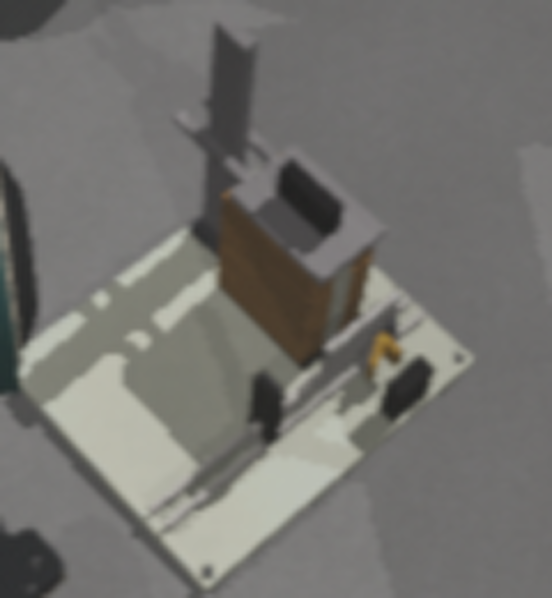

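The crop shows the gate shut: the tab at crop (267,405) moved 58 mm, which puts travel at about 0.082. The brass catch at (382,350) is out behind the pin. The column is square and the follower is level with its fork around the rail (235,130). The bottle and can have not moved. Handing in.

```bash
python3 -c "
from cell import robot
print(robot.sign_off())"
```

```text
the job is handed in; nothing more can be done
None
```

The job is handed in at about 40 s: the four cartons on the counter are stacked square on the pad (about 3 mm off its centre), the follower is seated flat with its fork around the rail, and the gate was then pushed to its hard stop, with the brass catch appearing sprung back in the last picture.

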